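Change a swing-out rotor over from round to rectangular buckets

ROBOT

A 6-joint arm with a two-finger parallel gripper is mounted at the origin on a cart in front of the work surface, level with it; the furniture and walls round the work are solid. World frame = base frame: x ahead of the robot, y to its left, z up, the work surface at z = 0. Lengths are in m, angles in rad, forces in N, time in s.
With the tool pointing down it reaches from about 0.375 to 0.975 m from the base axis. Payload 3.8 kg.
Tool frame: the origin (TCP) lies midway between the tips of the shut fingers; the grasp point (between the pads) lies 19 mm behind it; z points along the fingers, y is the line along which they close (so a half turn about z gives the same grasp; the last joint's range is limited). The gripper opens to 85 mm and grips with 20 to 120 N. Pads are 22 mm wide; open, the fingers measure 114 mm over their backs; the gripper's body (76 mm by 85 mm) begins 54 mm behind the grasp point. The pads swing forward as they close: fully open they stand 13 mm farther back than shut.
Start: joints at [-1.239, 0.264, 1.604, -0, 1.274, -0.037], TCP at [0.243, -0.63, 0.231] pointing down, gripper open.
Joint ranges: [-2.63, 2.63], [-0.94, 2.18], [0.31, 2.57], [-1.31, 4.45], [0, 2.66], [-2.55, 2.55]. Speed limits (rad/s): [2.57, 2.57, 3.14, 3.14, 3.14, 3.14].

INTERFACE

Orientations are given as a rotation vector (axis times angle).
In Python, from workcell import bot, read_camera, camera_info, ticket gives the robot as it stands.
- The arm moves only by the tool servo_tool, never from a script. Its argument "targets" is a list of rows, each an object of numbers: "hand": the closure, from -1 (fully open) to 1 (shut); "x", "y", "z": the shift along the tool's x, y, z as a fraction of full scale; "roll": the turn about the tool's z as a fraction of full scale. In form: [{"hand": .., "x": .., "y": .., "z": .., "roll": ..}, ...]. A call has 1 to 10 rows; each row is the pose to reach, as a shift and turn from the pose commanded when the call began, along the tool's axes at that moment, turning the shorter way round; what a row does not reach only later rows make up. Full scale, the value 1, is 50 cm for a shift and 180 degrees for a turn. A row lasts 1/12 s, in which the tool goes at most 41.7 mm and 7.16 degrees, less where a joint would pass 70% of its speed; a pose out of reach is approached as far as the arm can. A call with a number of a shift or a turn outside -1 to 1 is refused whole. A call with a gripper value outside its range is refused whole. The fingers move at their own pace and stop on an object; "grip_force" is the grip in N (left out, the last holds). Time passes only in rows, so rows that repeat a pose let the fingers close. It gives the time, the measured TCP pose, the force, the opening and the grip force at its end, in the units of the state.
- bot.read_state(): the state, without advancing time (a new reading comes with each control period).
- read_camera(name): name is "scene" or "side" or "wrist"; returns the picture (384x512x3 uint8, red, green, blue); there is no depth.
- camera_info(name): a dict with "fx", "fy", "cx", "cy" (pixels), "eye" and "orientation" of the camera in the world; the wrist camera has in their place "T_tool_cam" (4x4, takes a point from camera to tool coordinates, whose origin is the TCP and whose axes are the flange's). Camera axes: x right, y down, z forward; pixel columns grow to the right and rows downward; lengths in m; the calibration is good to about 2 mm. A picture is of the moment at which its call begins: read the wrist's pose just before it. camera_info takes no time and is no camera call.
- ticket.finish_job(): hands the job in; it is judged then, once.
The state is a dict: "time": time; "q": joint angles; "joint_vel": joint speeds; "joint_torque": joint torques, N m; "tool_pos": TCP position; "tcp_rot": TCP orientation; "wrist_force": force on the tool from outside, world axes, zero at the start; "torque": the same for the moment, N m; "width": opening from 0.0 (shut) to 1.0 (fully open); "grip_force": force on a finger pad.
Only numpy, scipy, OpenCV 4.12 (cv2) and the standard library are available. Lean on these libraries where they do the work, as an engineer would, in place of code of your own. Each camera call takes 0.05 s, during which the arm holds its last target. There are 200 camera calls.

TASK

The swing-out rotor is fitted with its two round buckets; change it over to the rectangular ones. Hang both rectangular buckets in the rotor and leave both round ones hanging on bench stands (the free stand is there to make room). Carry them upright, lower them gently, and see that every bucket hangs plumb with both trunnion pins down in their slots.

Things in the scene. Friction and masses are not known exactly. Their poses are not given: they have to be found in the camera images.
- round_bucket_a: Aluminium centrifuge bucket, 0.2 kg, one of two, with grey ROUND lid and round body (40 mm, lid 43); starts in the rotor. Origin: middle of the trunnion axis; y along the pins (8 mm thick, 76 end to end), z up, same turned 180. Underside 42 mm below, lid top 14 above it. Grip bar on the lid, 12 mm thick (x), 34 long (y), 14 to 42 mm above the origin: pinched across x it cannot swing.
- round_bucket_b: Aluminium centrifuge bucket, 0.2 kg, one of two, with grey ROUND lid and round body (40 mm, lid 43); starts in the rotor. Origin: middle of the trunnion axis; y along the pins (8 mm thick, 76 end to end), z up, same turned 180. Underside 42 mm below, lid top 14 above it. Grip bar on the lid, 12 mm thick (x), 34 long (y), 14 to 42 mm above the origin: pinched across x it cannot swing.
- square_bucket_a: Aluminium centrifuge bucket, 0.2 kg, one of two, with grey RECTANGULAR lid and body (48 x by 44 y mm, lid 51 x 46); starts on a stand. Origin: middle of the trunnion axis; y along the pins (8 mm thick, 76 end to end), z up, same turned 180. Underside 42 mm below, lid top 14 above it. Grip bar on the lid, 12 mm thick (x), 34 long (y), 14 to 42 mm above the origin: pinched across x it cannot swing.
- square_bucket_b: Aluminium centrifuge bucket, 0.2 kg, one of two, with grey RECTANGULAR lid and body (48 x by 44 y mm, lid 51 x 46); starts on a stand. Origin: middle of the trunnion axis; y along the pins (8 mm thick, 76 end to end), z up, same turned 180. Underside 42 mm below, lid top 14 above it. Grip bar on the lid, 12 mm thick (x), 34 long (y), 14 to 42 mm above the origin: pinched across x it cannot swing.
- rotor: Two-place swing-out rotor, aluminium, fixed on a dark round pedestal: two side bars along x, 138 mm long, 62 apart, hub and black nut (top at 78 mm) between. Origin under its centre on the worktop. Each place is a pair of open-topped slots, one per bar. A tall black micromanipulator (top 0.37 m) overhangs the bench to the rotor's left: keep the hand clear of it.
- seat_a (a point): Rotor place at its +x end, 50 mm from centre: where the middle of a seated bucket's trunnion axis lies, 66 mm over the worktop, bucket y along rotor y, either way round. Slots 9.5 mm wide, widening at 45 degrees to 26 mm at the mouth, 11 mm above the axis; cheeks 5 mm thick, inner faces 57 mm apart (5 mm of play along the pins).
- seat_b (a point): The same at the rotor's -x end. A seated bucket's lid top is 80 mm, its grip bar's top 108 mm above the worktop, above everything else of rotor and stands.
- stand_a: Steel bench stand for one bucket, fixed: base plate 48 mm (x) by 82 mm (y), two uprights slotted exactly like the rotor's places. Origin under its centre on the worktop; a hanging bucket's origin lies 66 mm straight above it, bucket y along stand y, either way round. Carries a rectangular bucket at the start.
- stand_b: Steel bench stand for one bucket, fixed: base plate 48 mm (x) by 82 mm (y), two uprights slotted exactly like the rotor's places. Origin under its centre on the worktop; a hanging bucket's origin lies 66 mm straight above it, bucket y along stand y, either way round. Carries a rectangular bucket at the start.
- stand_c: Steel bench stand for one bucket, fixed: base plate 48 mm (x) by 82 mm (y), two uprights slotted exactly like the rotor's places. Origin under its centre on the worktop; a hanging bucket's origin lies 66 mm straight above it, bucket y along stand y, either way round. Free at the start.
Mind the look-alikes: they are no part of the job. What is shaped like the square_bucket_b but red is not meant.

How it is judged:
At the end, for the whole second after the job is handed in: Both rectangular buckets hang in the rotor's two places and both round ones on any two of the three stands: trunnion axis within 10 mm (level) and 4 mm (height) of the seat's, pins within 0.12 rad of the seat's direction, tilted less than 0.15 rad, at rest and released (((horizontal distance between round_bucket_a and stand_a below 0.01 m and z of round_bucket_a in the frame of stand_a between 0.062 and 0.07 m and angle between the y axis of round_bucket_a and the y axis of stand_a, either way round below 0.12 rad) or (horizontal distance between round_bucket_a and stand_b below 0.01 m and z of round_bucket_a in the frame of stand_b between 0.062 and 0.07 m and angle between the y axis of round_bucket_a and the y axis of stand_b, either way round below 0.12 rad) or (horizontal distance between round_bucket_a and stand_c below 0.01 m and z of round_bucket_a in the frame of stand_c between 0.062 and 0.07 m and angle between the y axis of round_bucket_a and the y axis of stand_c, either way round below 0.12 rad)) and angle between each of round_bucket_a, round_bucket_b, square_bucket_a, square_bucket_b's own z axis and vertical below 0.15 rad and linear speed of each of round_bucket_a, round_bucket_b, square_bucket_a, square_bucket_b below 0.03 m/s and angular speed of each of round_bucket_a, round_bucket_b, square_bucket_a, square_bucket_b below 0.3 rad/s and ((horizontal distance between round_bucket_b and stand_a below 0.01 m and z of round_bucket_b in the frame of stand_a between 0.062 and 0.07 m and angle between the y axis of round_bucket_b and the y axis of stand_a, either way round below 0.12 rad) or (horizontal distance between round_bucket_b and stand_b below 0.01 m and z of round_bucket_b in the frame of stand_b between 0.062 and 0.07 m and angle between the y axis of round_bucket_b and the y axis of stand_b, either way round below 0.12 rad) or (horizontal distance between round_bucket_b and stand_c below 0.01 m and z of round_bucket_b in the frame of stand_c between 0.062 and 0.07 m and angle between the y axis of round_bucket_b and the y axis of stand_c, either way round below 0.12 rad)) and ((horizontal distance between square_bucket_a and seat_a below 0.01 m and z of square_bucket_a in the frame of seat_a between -0.004 and 0.004 m and angle between the y axis of square_bucket_a and the y axis of seat_a, either way round below 0.12 rad) or (horizontal distance between square_bucket_a and seat_b below 0.01 m and z of square_bucket_a in the frame of seat_b between -0.004 and 0.004 m and angle between the y axis of square_bucket_a and the y axis of seat_b, either way round below 0.12 rad)) and ((horizontal distance between square_bucket_b and seat_a below 0.01 m and z of square_bucket_b in the frame of seat_a between -0.004 and 0.004 m and angle between the y axis of square_bucket_b and the y axis of seat_a, either way round below 0.12 rad) or (horizontal distance between square_bucket_b and seat_b below 0.01 m and z of square_bucket_b in the frame of seat_b between -0.004 and 0.004 m and angle between the y axis of square_bucket_b and the y axis of seat_b, either way round below 0.12 rad))); the robot touches nothing.
It fails at once if a bucket is dropped: it moves faster than 0.45 m/s while within 2 cm of the height at which it hangs ((height (world z) of round_bucket_a below 0.085 m and linear speed of round_bucket_a above 0.45 m/s) or (height (world z) of round_bucket_b below 0.085 m and linear speed of round_bucket_b above 0.45 m/s) or (height (world z) of square_bucket_a below 0.085 m and linear speed of square_bucket_a above 0.45 m/s) or (height (world z) of square_bucket_b below 0.085 m and linear speed of square_bucket_b above 0.45 m/s)).
It fails at once if a bucket is tipped more than 0.6 rad from upright (angle between any of round_bucket_a, round_bucket_b, square_bucket_a, square_bucket_b's own z axis and vertical above 0.6 rad).
It fails at once if a bucket is slammed or pressed into the rotor or a stand with more than 40 N (contact force between any of round_bucket_a, round_bucket_b, square_bucket_a, square_bucket_b and rotor above 40 N or contact force between any of round_bucket_a, round_bucket_b, square_bucket_a, square_bucket_b and stand_a above 40 N or contact force between any of round_bucket_a, round_bucket_b, square_bucket_a, square_bucket_b and stand_b above 40 N or contact force between any of round_bucket_a, round_bucket_b, square_bucket_a, square_bucket_b and stand_c above 40 N).
It also fails if it takes over 112 s, if anything falls off the work surface, if the arm or the gripper's body presses on something with over 40 N, if the wrist force passes 120 N, or if a joint passes its speed limit or range.

## Working session

There is one attempt and no reset: what is moved stays moved. The work goes in short steps, Python scripts to look and compute and a tool call to move; the robot and the scene stay as the last step left them, time stands still between calls to the robot, and variables do not carry over. Pictures are saved under pics/ and viewed, at most 14 in all, crops included, and the job is handed in when it is done.

Besides the shell and the picture viewer there is one more tool, called as name(argument=value, ...), one argument or row to a line, values as JSON. servo_tool: Moves the arm, as the interface text tells. Its arguments: {"type":"object","properties":{"targets":{"type":"array"},"grip_force":{"type":"number"}},"required":["targets"]}

```bash
mkdir -p pics
python3 - <<'E'
from workcell import bot, read_camera, camera_info
import cv2,numpy as np
s=bot.read_state();print(s)
for n in ["scene","side","wrist"]:
    im=read_camera(n);cv2.imwrite(f"pics/{n}0.png",im[:,:,::-1]);print(n,camera_info(n))
E
```

```text
{'time': 0.0, 'q': array([-1.23892580e+00,  2.64773502e-01,  1.60538382e+00, -6.93051785e-06,
        1.27368505e+00, -3.69465789e-02]), 'joint_vel': array([-0.00134003, -0.00078508,  0.00079226,  0.00068224, -0.00080695,
       -0.00069871]), 'joint_torque': array([-2.42004055e-03, -5.15115559e+01, -3.67311859e+01, -9.56935855e-05,
        1.29425238e-02,  3.86911972e-05]), 'tool_pos': array([ 0.24307419, -0.62893021,  0.229943  ]), 'tcp_rot': array([-3.08613931e+00, -5.75653862e-01,  5.29140413e-04]), 'wrist_force': array([-0.52267727, -0.21972598, -0.25868234]), 'torque': array([-0.01897907,  0.00858094,  0.0624524 ]), 'grip_force': 0.0, 'width': 1.000199067249937}
scene {'fx': 398.9158351353128, 'fy': 398.9158351353128, 'cx': 257.07986529368736, 'cy': 197.16374675636405, 'eye': array([0.85078192, 0.15420642, 0.83044287]), 'orientation': array([-0.98149443, -2.66006896,  0.77999892])}
side {'fx': 487.57273980982956, 'fy': 487.57273980982956, 'cx': 250.8681169051635, 'cy': 189.70442989864716, 'eye': array([ 1.03768258, -0.0107511 ,  0.7784052 ]), 'orientation': array([-1.50696543, -2.20200234,  0.75801476])}
wrist {'fx': 327.77642377756297, 'fy': 327.77642377756297, 'cx': 246.90687333693052, 'cy': 189.18937815171583, 'T_tool_cam': array([[-3.94088717e-04, -9.63364453e-01, -2.68195405e-01,
         6.87538109e-02],
       [ 9.99999794e-01, -5.15293033e-04,  3.81536571e-04,
        -1.02383608e-03],
       [-5.05757994e-04, -2.68195200e-01,  9.63364458e-01,
        -1.42408510e-01],
       [ 0.00000000e+00,  0.00000000e+00,  0.00000000e+00,
         1.00000000e+00]])}
```

View pics/scene0.png

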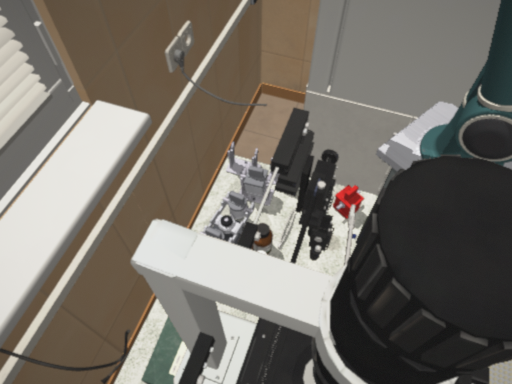

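View pics/side0.png

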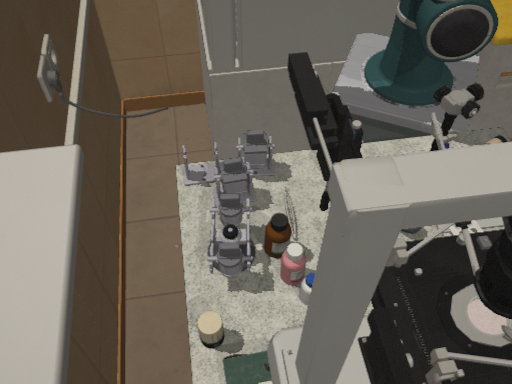

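```bash
cat > h.py <<'E'
from workcell import bot, read_camera, camera_info
import cv2,numpy as np
from scipy.spatial.transform import Rotation as R
from scipy.optimize import least_squares
def cam(n,s=None):
    c=camera_info(n);K=np.array([[c['fx'],0,c['cx']],[0,c['fy'],c['cy']],[0,0,1]])
    if n=='wrist':
        T=np.eye(4);T[:3,:3]=R.from_rotvec(s['tcp_rot']).as_matrix();T[:3,3]=s['tool_pos'];T=T@c['T_tool_cam']
        return K,T[:3,:3],T[:3,3]
    return K,R.from_rotvec(c['orientation']).as_matrix(),c['eye']
def bp(C,uv,z):
    K,Rm,e=C;d=Rm@np.linalg.inv(K)@[*uv,1];return e+d*(z-e[2])/d[2]
def pj(C,P):
    K,Rm,e=C;p=(np.atleast_2d(P)-e)@Rm@K.T;return p[:,:2]/p[:,2:]
E
python3 - <<'E'
from h import *
C=cam('side')
for uv,z in [((230,231),.078),((232,260),.1),((230,202),.1),((256,140),.1),((235,168),.1),((200,172),.03),((295,65),.3)]: print(uv,bp(C,uv,z).round(3))
im=cv2.imread('pics/side0.png')[110:290,160:320];cv2.imwrite('pics/c1.png',cv2.resize(im,None,fx=4.4,fy=3.3*1.01,interpolation=2)) if 0 else cv2.imwrite('pics/c1.png',cv2.resize(im,None,fx=3.3,fy=3.3,interpolation=cv2.INTER_CUBIC))
E
```

```text
(230, 231) [ 0.626 -0.211  0.078]
(232, 260) [ 0.688 -0.18   0.1  ]
(230, 202) [ 0.584 -0.227  0.1  ]
(256, 140) [ 0.429 -0.238  0.1  ]
(235, 168) [ 0.509 -0.249  0.1  ]
(200, 172) [ 0.49  -0.335  0.03 ]
(295, 65) [ 0.437 -0.172  0.3  ]
```

View pics/c1.png

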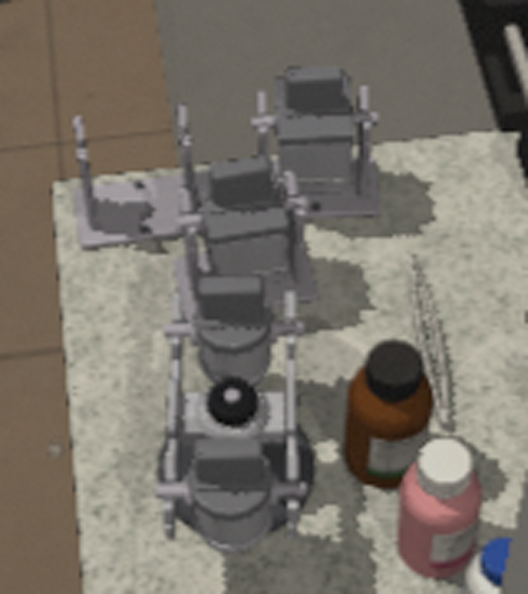

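Run:
```python
from h import *
A,B=cam('scene'),cam('side')
def tri(a,b):
    r=least_squares(lambda P:np.r_[pj(A,P)[0]-a,pj(B,P)[0]-b],[.5,-.2,.2]);return r.x.round(3),round(r.cost,1)
for a,b in [((226,221),(230,231)),((300,112),(300,55)),((280,188),(320,140)),((330,155),(356,125)),((318,250),(325,205)),((349,200),(440,180))]: print(a,b,tri(a,b))
print(cam('wrist',bot.read_state())[1])
for z in (.1,.08,0):
  print(z,[bp(B,p,z).round(3) for p in [(212.,209.),(250,209),(211,259),(251,259)]])
a=cv2.imread('pics/scene0.png')[80:280,190:370];cv2.imwrite('pics/c2.png',cv2.resize(a,None,fx=3,fy=3,interpolation=2))
```

```text
(226, 221) (230, 231) (array([ 0.62 , -0.213,  0.069]), np.float64(0.0))
(300, 112) (300, 55) (array([ 0.496, -0.15 ,  0.365]), np.float64(0.1))
(280, 188) (320, 140) (array([ 0.594, -0.087,  0.316]), np.float64(0.7))
(330, 155) (356, 125) (array([ 0.485, -0.07 ,  0.278]), np.float64(254.7))
(318, 250) (325, 205) (array([ 0.47 , -0.069,  0.001]), np.float64(85.6))
(349, 200) (440, 180) (array([0.574, 0.043, 0.322]), np.float64(1053.4))
[[ 0.36011053 -0.8986231  -0.25059314]
 [-0.93290875 -0.34724805 -0.09539425]
 [-0.0012945   0.26813301 -0.96338103]]
0.1 [array([ 0.608, -0.25 ,  0.1  ]), array([ 0.585, -0.19 ,  0.1  ]), array([ 0.698, -0.212,  0.1  ]), array([ 0.675, -0.153,  0.1  ])]
0.08 [array([ 0.596, -0.257,  0.08 ]), array([ 0.572, -0.195,  0.08 ]), array([ 0.688, -0.218,  0.08 ]), array([ 0.665, -0.157,  0.08 ])]
0 [array([ 0.545, -0.286,  0.   ]), array([ 0.518, -0.216,  0.   ]), array([ 0.648, -0.242, -0.   ]), array([ 0.622, -0.174,  0.   ])]
```

View pics/c2.png

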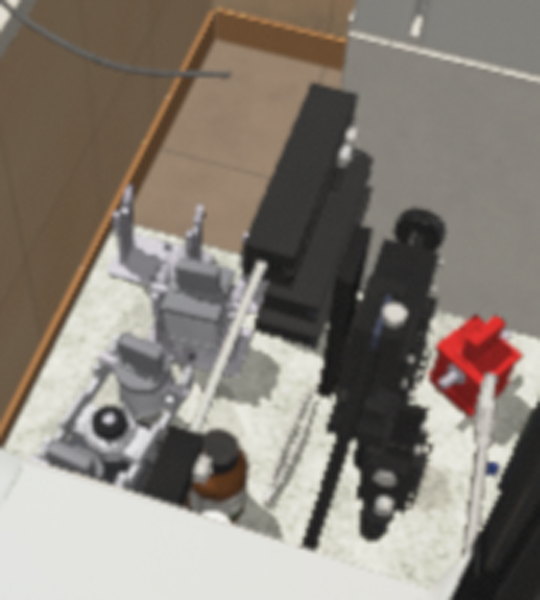

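servo_tool(
  targets=[
    {"hand":-1,"x":0.4,"y":-0.19,"z":-0.14,"roll":0},
    {"hand":-1,"x":0.8,"y":-0.38,"z":-0.14,"roll":0},
    {"hand":-1,"x":0.8,"y":-0.38,"z":-0.14,"roll":0},
    {"hand":-1,"x":0.8,"y":-0.38,"z":-0.14,"roll":0},
    {"hand":-1,"x":0.8,"y":-0.38,"z":-0.14,"roll":0},
    {"hand":-1,"x":0.8,"y":-0.38,"z":-0.14,"roll":0},
    {"hand":-1,"x":0.8,"y":-0.38,"z":-0.14,"roll":0},
    {"hand":-1,"x":0.8,"y":-0.38,"z":-0.14,"roll":0},
    {"hand":-1,"x":0.8,"y":-0.38,"z":-0.14,"roll":0},
    {"hand":-1,"x":0.8,"y":-0.38,"z":-0.14,"roll":0},
  ],
)

```text
time: 0.98
tool_pos: [0.5269, -0.3295, 0.2968]
tcp_rot: [-3.088, -0.576, 0.0]
wrist_force: [0.7, -1.4, -0.4]
width: 0.997
grip_force: 0.0
```

servo_tool(
  targets=[
    {"hand":-1,"x":0,"y":0,"z":0,"roll":0},
    {"hand":-1,"x":0,"y":0,"z":0,"roll":0},
    {"hand":-1,"x":0,"y":0,"z":0,"roll":0},
    {"hand":-1,"x":0,"y":0,"z":0,"roll":0},
  ],
)

```text
time: 1.32
tool_pos: [0.5251, -0.332, 0.2961]
tcp_rot: [-3.088, -0.575, 0.002]
wrist_force: [-0.0, 0.0, -0.3]
width: 1.002
grip_force: 0.0
```

Run:
```python
from h import *
import pickle
s=bot.read_state();im=read_camera('wrist');cv2.imwrite('pics/w1.png',cv2.resize(im[:,:,::-1],None,fx=1.5,fy=1.5,interpolation=2))
np.save('w1.npy',im);pickle.dump(s,open('w1.pkl','wb'));print(s['time'],s['tool_pos'],s['q'])
A,B=cam('scene'),cam('side')
def tri(a,b):
    r=least_squares(lambda P:np.r_[pj(A,P)[0]-a,pj(B,P)[0]-b],[.5,-.2,.2]);return r.x.round(3),round(r.cost,1)
print(tri((257.7,221.7),(333,176)),tri((277.7,168),(316,120)))
```

```text
1.3167 [ 0.52510649 -0.33197581  0.2961113 ] [-6.03556695e-01  1.30966928e-01  1.64297765e+00 -5.46208043e-04
  1.36875577e+00  5.99482261e-01]
(array([ 0.669, -0.052,  0.343]), np.float64(0.8)) (array([ 0.59 , -0.098,  0.347]), np.float64(1.5))
```

View pics/w1.png

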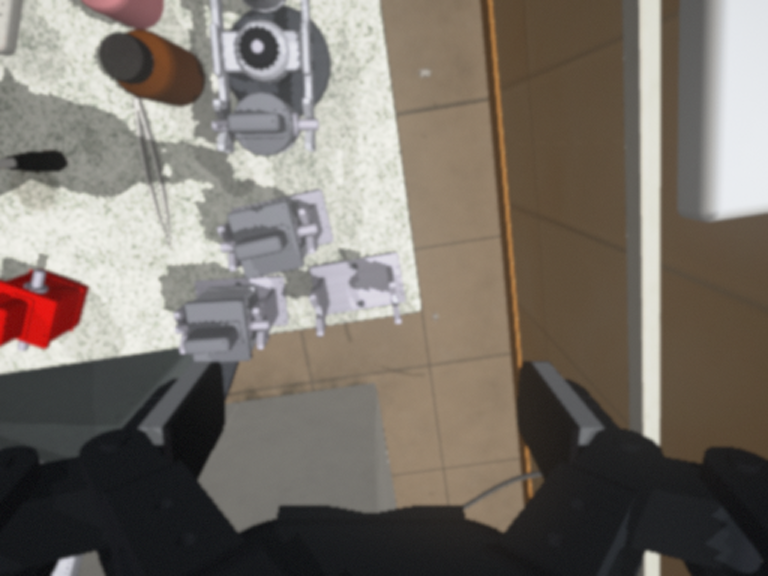

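servo_tool(
  targets=[
    {"hand":-1,"x":0.1,"y":-0.06,"z":0,"roll":0},
    {"hand":-1,"x":0.18,"y":-0.12,"z":0,"roll":0},
    {"hand":-1,"x":0.18,"y":-0.12,"z":0,"roll":0},
    {"hand":-1,"x":0.18,"y":-0.12,"z":0,"roll":0},
    {"hand":-1,"x":0.18,"y":-0.12,"z":0,"roll":0},
    {"hand":-1,"x":0.18,"y":-0.12,"z":0,"roll":0},
  ],
)

```text
time: 1.87
tool_pos: [0.5874, -0.2443, 0.2964]
tcp_rot: [3.088, 0.574, -0.002]
wrist_force: [0.4, 0.2, -0.2]
width: 0.997
grip_force: 0.0
```

Run:
```python
from h import *
import pickle
s=bot.read_state();im=read_camera('wrist');cv2.imwrite('pics/w2.png',cv2.resize(im[:300,80:400,::-1],None,fx=2,fy=2,interpolation=2))
np.save('w2.npy',im);pickle.dump(s,open('w2.pkl','wb'));print(s['time'],s['tool_pos'],s['q'],s['wrist_force'])
```

```text
1.8667 [ 0.587448   -0.24426943  0.29643255] [-4.32736314e-01  1.59230035e-01  1.61036206e+00 -8.88747406e-04
  1.37263337e+00  7.70660091e-01] [ 0.3841536   0.17592172 -0.18172622]
```

View pics/w2.png

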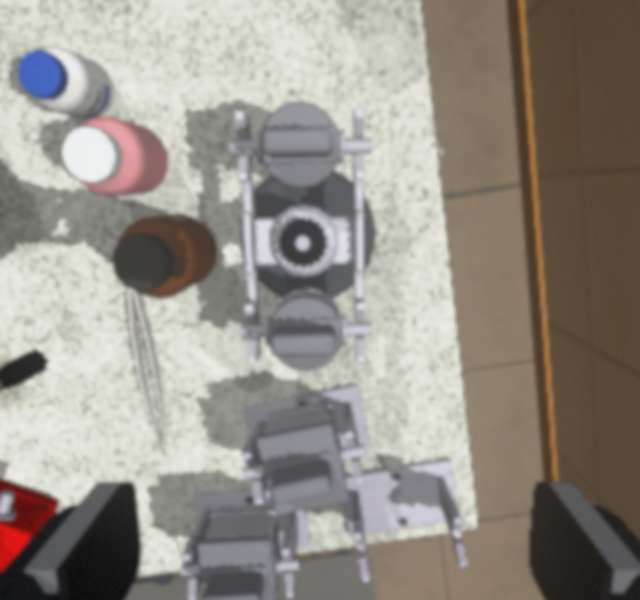

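```bash
cat >> h.py <<'E'
def fit(obs,x0,bias=False):
    "obs: (Cam, uv, local xyz); pose x,y,yaw"
    def res(p):
        c,s=np.cos(p[2]),np.sin(p[2]);r=[]
        for C,uv,l in obs: r.append(pj(C,[p[0]+c*l[0]-s*l[1],p[1]+s*l[0]+c*l[1],l[2]])[0]-uv)
        return np.concatenate(r)
    o=least_squares(res,x0,loss='soft_l1',x_scale=[.01,.01,.1]);return o.x,res(o.x).reshape(-1,2)
E
python3 - <<'E'
from h import *
import pickle
C1=cam('wrist',pickle.load(open('w1.pkl','rb')));C2=cam('wrist',pickle.load(open('w2.pkl','rb')))
W1=lambda u,v:np.array([u,v])/1.5
W2=lambda u,v:np.array([u/2+80,v/2])
H=.066
o=[(C2,W2(231,147),(.05,.038,H)),(C2,W2(370,146),(.05,-.038,H)),(C2,W2(244,330),(-.05,.038,H)),(C2,W2(370,330),(-.05,-.038,H)),(C2,W2(303,242),(0,0,.078)),
 (C1,W1(221,128),(-.05,.038,H)),(C1,W1(312,126),(-.05,-.038,H)),(C1,W1(258,46),(0,0,.078))]
def show(n,o,x0):
    p,r=fit(o,x0);print(n,p[:2].round(4),np.degrees(p[2]).round(1));print(r.round(1).tolist())
show('rotor',o,[.63,-.21,.4])
show('A',[(C2,W2(190,570),(0,.038,H)),(C2,W2(291,563),(0,-.038,H)),(C1,W1(181,322),(0,.038,H)),(C1,W1(263,327),(0,-.038,H))],[.43,-.24,.4])
show('B',[(C2,W2(250,457),(0,.038,H)),(C2,W2(357,438),(0,-.038,H)),(C1,W1(224,248),(0,.038,H)),(C1,W1(314,232),(0,-.038,H))],[.51,-.25,.4])
show('C',[(C2,W2(364,578),(0,.031,.077)),(C2,W2(461,562),(0,-.031,.077)),(C1,W1(320,330),(0,.031,.077)),(C1,W1(397,318),(0,-.031,.077)),
 (C2,W2(357,473),(.024,.041,0.003)),(C2,W2(452,460),(.024,-.041,0.003)),(C1,W1(312,268),(.024,.041,0.003)),(C1,W1(392,255),(.024,-.041,0.003))],[.49,-.33,.4])
i=np.load('w1.npy')[80:250,110:280,::-1];cv2.imwrite('pics/w1b.png',cv2.resize(i,(600,600),interpolation=cv2.INTER_CUBIC))
E
```

```text
rotor [ 0.622  -0.2123] 21.9
[[-0.1, 0.6], [1.1, 0.1], [-1.7, 0.5], [1.0, -0.4], [0.0, 0.8], [-5.0, -1.2], [4.5, -0.9], [-0.5, 0.3]]
A [ 0.416  -0.2449] 22.0
[[-4.5, -1.6], [4.1, 1.0], [-4.0, 3.2], [4.2, -1.1]]
B [ 0.5013 -0.2566] 38.1
[[-2.7, 8.2], [3.1, 0.7], [-1.2, -0.3], [1.1, -8.8]]
C [ 0.4623 -0.3445] 31.4
[[0.1, -2.6], [0.9, -2.6], [-0.7, -0.9], [-0.0, -1.8], [-8.3, 8.2], [0.4, 5.3], [-0.7, 6.3], [4.8, 4.6]]
```

View pics/w1b.png

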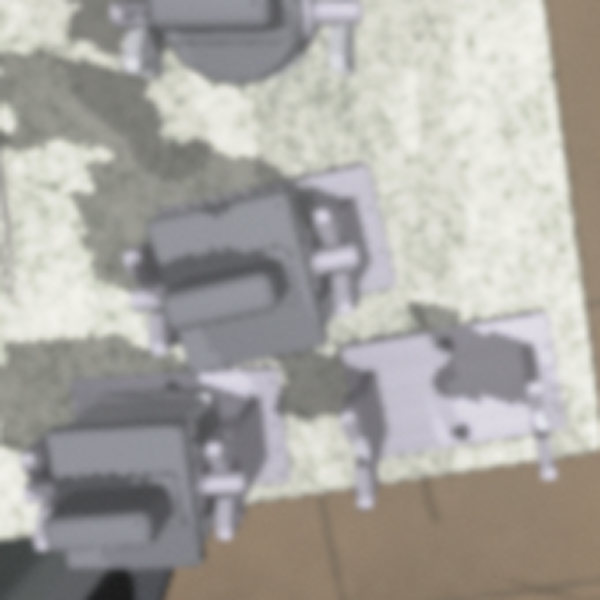

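servo_tool(
  targets=[
    {"hand":-1,"x":-0.1,"y":0,"z":0,"roll":0},
    {"hand":-1,"x":-0.2,"y":-0.02,"z":0.08,"roll":0},
    {"hand":-1,"x":-0.28,"y":-0.02,"z":0.15,"roll":0},
    {"hand":-1,"x":-0.33,"y":-0.03,"z":0.15,"roll":0},
    {"hand":-1,"x":-0.33,"y":-0.03,"z":0.15,"roll":0},
    {"hand":-1,"x":-0.33,"y":-0.03,"z":0.15,"roll":0},
    {"hand":-1,"x":-0.33,"y":-0.03,"z":0.15,"roll":0},
    {"hand":-1,"x":-0.33,"y":-0.03,"z":0.15,"roll":0},
  ],
)

```text
time: 2.58
tool_pos: [0.4294, -0.2896, 0.2228]
tcp_rot: [3.088, 0.573, 0.003]
wrist_force: [-0.4, 0.0, -0.1]
width: 1.001
grip_force: 0.0
```

Run:
```python
from h import *
import pickle
s=bot.read_state();im=read_camera('wrist');cv2.imwrite('pics/w3.png',cv2.resize(im[20:320,80:450,::-1],None,fx=2,fy=2,interpolation=2))
np.save('w3.npy',im);pickle.dump(s,open('w3.pkl','wb'));print(s['time'],s['tool_pos'],s['q'],s['wrist_force'])
```

```text
2.5833 [ 0.42936341 -0.28961557  0.2227591 ] [-6.41710059e-01 -3.07085882e-02  1.94706081e+00  3.03204297e-04
  1.22302644e+00  5.62226434e-01] [-0.40861299  0.01830531 -0.11447273]
```

View pics/w3.png

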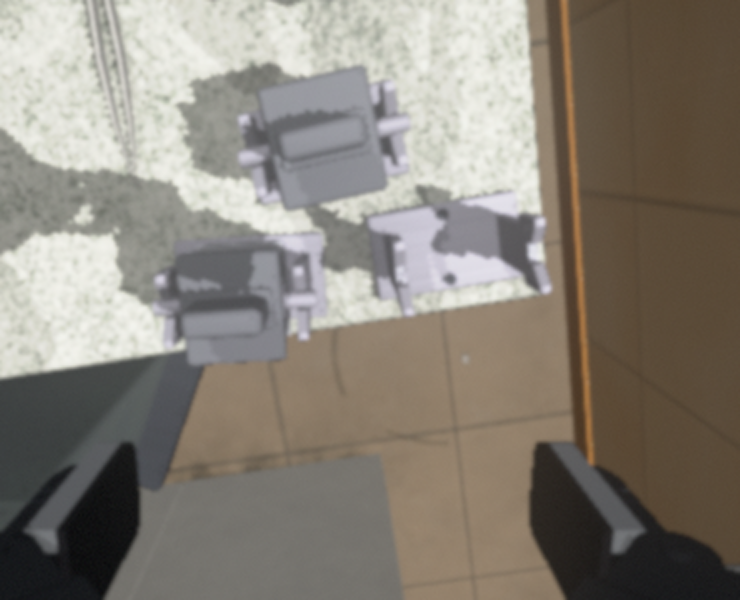

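Run:
```python
from h import *
import pickle
C=cam('wrist',pickle.load(open('w3.pkl','rb')))
W=lambda u,v:np.array([u/2+80,v/2+20])
H=.066;L=.080
def show(n,o,x0):
    p,r=fit([(C,W(*a),b) for a,b in o],x0);print(n,p[:2].round(4),np.degrees(p[2]).round(1));print(r.round(1).tolist())
lid=[(.0255,.023,L),(.0255,-.023,L),(-.0255,-.023,L),(-.0255,.023,L)];pin=[(0,.038,H),(0,-.038,H)]
show('B',list(zip([(260,90),(362,66),(387,187),(285,208),(241,159),(411,124)],lid+pin)),[.5,-.25,.4])
show('A',list(zip([(176,251),(280,248),(286,360),(190,363),(157,308),(326,298)],lid+pin)),[.43,-.24,.4])
show('C',list(zip([(402,276),(544,254),(369,215),(515,191),(381,298)],[(0,.031,.077),(0,-.031,.077),(.024,.041,.004),(.024,-.041,.004),(-.024,.041,.004)])),[.48,-.33,.4])
show('Cpr',list(zip([(398,243),(407,310),(541,218),(547,290)],[(.0155,.031,.077),(-.0155,.031,.077),(.0155,-.031,.077),(-.0155,-.031,.077)])),[.48,-.33,.4])
```

```text
B [ 0.4979 -0.2585] 32.5
[[-1.7, -0.8], [2.7, -0.9], [1.4, 1.8], [-0.4, 2.3], [-0.3, 0.2], [-0.2, -0.5]]
A [ 0.4168 -0.246 ] 23.6
[[0.1, 1.0], [0.8, -0.0], [1.5, -0.1], [-0.8, 0.7], [0.0, -1.7], [-3.2, -0.4]]
C [ 0.4718 -0.3391] 30.3
[[1.3, 0.7], [-0.1, 0.4], [-1.4, -0.8], [0.9, -1.3], [-1.1, 0.4]]
Cpr [ 0.4718 -0.3386] 30.2
[[0.5, -0.3], [0.6, 0.2], [-0.4, 0.7], [-0.7, -0.7]]
```

servo_tool(
  targets=[
    {"hand":-1,"x":0,"y":0,"z":0,"roll":0.04},
    {"hand":-1,"x":0,"y":0,"z":0,"roll":0.08},
    {"hand":-1,"x":0.05,"y":0,"z":0,"roll":0.12},
    {"hand":-1,"x":0.1,"y":0,"z":0,"roll":0.16},
    {"hand":-1,"x":0.15,"y":0,"z":0,"roll":0.2},
    {"hand":-1,"x":0.2,"y":0,"z":0,"roll":0.24},
    {"hand":-1,"x":0.25,"y":0,"z":0,"roll":0.28},
    {"hand":-1,"x":0.3,"y":-0.005,"z":0,"roll":0.32},
    {"hand":-1,"x":0.315,"y":-0.005,"z":0,"roll":0.36},
    {"hand":-1,"x":0.315,"y":-0.005,"z":0,"roll":0.4},
  ],
)

```text
time: 3.47
tool_pos: [0.5789, -0.2279, 0.2225]
tcp_rot: [-2.839, 1.344, -0.004]
wrist_force: [-0.0, 0.7, -0.2]
width: 1.0
grip_force: 0.0
```

servo_tool(
  targets=[
    {"hand":0,"x":0,"y":0,"z":0.02,"roll":0.04},
    {"hand":0,"x":0,"y":0,"z":0.04,"roll":0.08},
    {"hand":0,"x":0,"y":0,"z":0.04,"roll":0.095},
    {"hand":0,"x":0,"y":0,"z":0.04,"roll":0.095},
    {"hand":0,"x":0,"y":0,"z":0.04,"roll":0.095},
    {"hand":0,"x":0,"y":0,"z":0.04,"roll":0.095},
  ],
)

```text
time: 3.97
tool_pos: [0.5763, -0.2293, 0.2026]
tcp_rot: [-2.612, 1.744, -0.003]
wrist_force: [1.0, -0.5, 0.7]
width: 0.497
grip_force: 0.0
```

```bash
cat >> h.py <<'E'
import pickle
def snap(n,crop=None,f=2):
    s=bot.read_state();im=read_camera('wrist');np.save(n+'.npy',im);pickle.dump(s,open(n+'.pkl','wb'))
    y0,y1,x0,x1=crop or (0,384,0,512)
    cv2.imwrite(f'pics/{n}.png',cv2.resize(im[y0:y1,x0:x1,::-1],None,fx=f,fy=f,interpolation=cv2.INTER_CUBIC))
    T=R.from_rotvec(s['tcp_rot']).as_matrix();print(s['time'],s['tool_pos'].round(4),'heading',np.degrees(np.arctan2(T[1,0],T[0,0])).round(2),'zaxis',T[:,2].round(4),s['wrist_force'].round(1),s['width'])
def go(xy,psi,z):
    "fractions to reach TCP xy,z with tool heading psi-90"
    s=bot.read_state();T=R.from_rotvec(s['tcp_rot']).as_matrix()
    d=T.T@(np.array([*xy,z])-s['tool_pos']);h=np.degrees(np.arctan2(T[1,0],T[0,0]))
    dr=-((psi-90-h+180)%360-180);print('x %.4f y %.4f z %.4f roll %.4f'%(*(d/.5),dr/180),'t',s['time'],'F',s['wrist_force'].round(1),'w',round(s['width'],3),'g',s['grip_force'])
E
python3 -c "
from h import *
snap('w4',(0,300,70,430))
print(pj(cam('wrist',pickle.load(open('w4.pkl','rb'))),[[.5756,-.2309,.066]]))
go((.5756,-.2309),21.9,.2)"
```

```text
3.9667 [ 0.5763 -0.2293  0.2026] heading -67.47 zaxis [ 1.6e-03 -6.0e-04 -1.0e+00] [ 1.  -0.5  0.7] 0.49737682811105993
[[249.56522543 176.22552436]]
x 0.0025 y 0.0020 z 0.0053 roll 0.0034 t 4.0167 F [-0.7 -0.   0. ] w 0.499 g 0.0
```

View pics/w4.png

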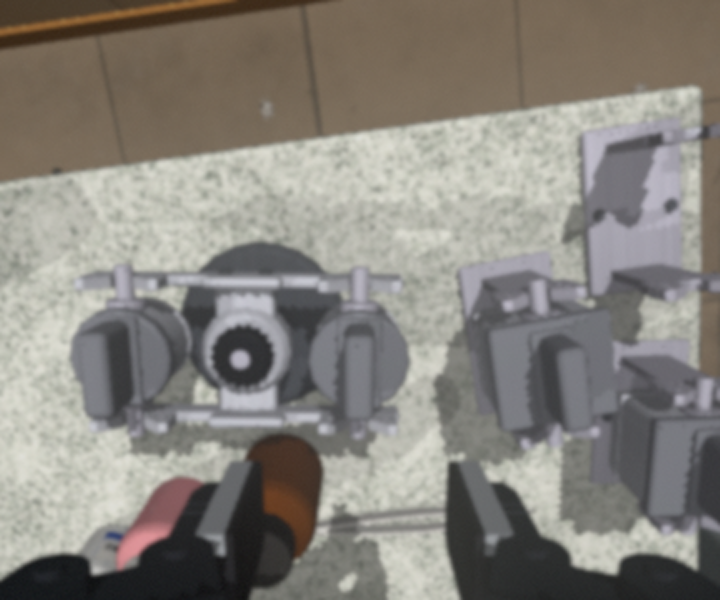

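Run:
```python
from h import *
C4=cam('wrist',pickle.load(open('w4.pkl','rb')));C2=cam('wrist',pickle.load(open('w2.pkl','rb')))
W=lambda u,v:np.array([u/2+70,v/2]);W2=lambda u,v:np.array([u/2+80,v/2])
H=.066;B=.042+.066
o4=[(C4,W(359,268),(-.05,-.038,H)),(C4,W(123,265),(.05,-.038,H)),(C4,W(242,356),(0,0,.078)),(C4,W(359,330),(-.05,-.017,B)),(C4,W(357,417),(-.05,.017,B)),(C4,W(92,333),(.05,-.017,B)),(C4,W(104,417),(.05,.017,B))]
o2=[(C2,W2(231,147),(.05,.038,H)),(C2,W2(370,146),(.05,-.038,H)),(C2,W2(244,330),(-.05,.038,H)),(C2,W2(370,330),(-.05,-.038,H)),(C2,W2(303,242),(0,0,.078))]
for o in (o4,o2,o4+o2):
    p,r=fit(o,[.62,-.21,.38]);print(p[:2].round(4),np.degrees(p[2]).round(2),r.round(1).tolist())
    c=np.array([np.cos(p[2]),np.sin(p[2])])*.05;print('P1',(p[:2]-c).round(4),'P2',(p[:2]+c).round(4))
# stands in w4
lid=[(.0255,.023,.08),(.0255,-.023,.08),(-.0255,-.023,.08),(-.0255,.023,.08)]
p,r=fit([(C4,W(*a),b) for a,b in zip([(500,428),(487,338),(607,305),(613,403),(537,280)],[lid[0],lid[1],lid[2],lid[3],(0,-.038,H)])],[.5,-.26,.5]);print('B',p[:2].round(4),np.degrees(p[2]).round(2),r.round(1).tolist())
```

```text
[ 0.6216 -0.2127] 23.02 [[0.4, -3.2], [-0.1, -0.6], [-0.3, 0.6], [1.0, 0.2], [2.3, 0.4], [-1.1, -0.2], [-2.0, 1.5]]
P1 [ 0.5755 -0.2323] P2 [ 0.6676 -0.1932]
[ 0.6205 -0.2124] 21.75 [[-0.2, 0.2], [1.0, -0.2], [-2.0, 0.1], [0.7, -0.7], [-0.2, 0.4]]
P1 [ 0.5741 -0.231 ] P2 [ 0.667  -0.1939]
[ 0.6213 -0.2127] 22.78 [[0.9, -2.8], [0.3, -0.7], [-0.0, 0.7], [1.4, 0.6], [2.5, 0.8], [-0.8, -0.3], [-1.8, 1.3], [-0.5, 0.3], [0.7, -1.5], [-0.7, 0.1], [2.0, -1.8], [0.3, -0.2]]
P1 [ 0.5752 -0.2321] P2 [ 0.6674 -0.1933]
B [ 0.4991 -0.2578] 33.68 [[-0.0, 2.2], [-1.1, -4.5], [1.1, 0.1], [3.0, 3.9], [-1.9, -1.5]]
```

```bash
python3 -c "
from h import *
go((.5751,-.2317),22.4,.085)"
```

```text
x 0.0034 y 0.0038 z 0.2353 roll 0.0006 t 4.0167 F [-0.7 -0.   0. ] w 0.499 g 0.0
```

servo_tool(
  targets=[
    {"hand":0,"x":0.003,"y":0.004,"z":0.05,"roll":0},
    {"hand":0,"x":0.003,"y":0.004,"z":0.1,"roll":0},
    {"hand":0,"x":0.003,"y":0.004,"z":0.15,"roll":0},
    {"hand":0,"x":0.003,"y":0.004,"z":0.18,"roll":0},
    {"hand":0,"x":0.003,"y":0.004,"z":0.18,"roll":0},
    {"hand":0,"x":0.003,"y":0.004,"z":0.18,"roll":0},
    {"hand":0,"x":0.003,"y":0.004,"z":0.18,"roll":0},
  ],
)

```text
time: 4.6
tool_pos: [0.5749, -0.2319, 0.1134]
tcp_rot: [-2.611, 1.747, -0.004]
wrist_force: [0.3, 0.6, 0.8]
width: 0.497
grip_force: 0.0
```

```bash
python3 -c "
from h import *
go((.5751,-.2317),22.4,.085);snap('w5')"
```

```text
x -0.0004 y -0.0004 z 0.0567 roll 0.0002 t 4.6 F [0.3 0.6 0.8] w 0.497 g 0.0
4.6 [ 0.5749 -0.2319  0.1134] heading -67.57 zaxis [ 0.0023 -0.001  -1.    ] [0.3 0.6 0.8] 0.49744274826954804
```

Precise. Down and grip.

servo_tool(
  targets=[
    {"hand":0,"x":0,"y":0,"z":0.02,"roll":0},
    {"hand":0,"x":0,"y":0,"z":0.04,"roll":0},
    {"hand":0,"x":0,"y":0,"z":0.056,"roll":0},
    {"hand":0,"x":0,"y":0,"z":0.056,"roll":0},
    {"hand":0.3,"x":0,"y":0,"z":0.056,"roll":0},
    {"hand":0.5,"x":0,"y":0,"z":0.056,"roll":0},
    {"hand":0.6,"x":0,"y":0,"z":0.056,"roll":0},
    {"hand":0.7,"x":0,"y":0,"z":0.056,"roll":0},
    {"hand":1,"x":0,"y":0,"z":0.056,"roll":0},
    {"hand":1,"x":0,"y":0,"z":0.056,"roll":0},
  ],
  grip_force=25,
)

```text
time: 5.48
tool_pos: [0.5744, -0.2315, 0.0843]
tcp_rot: [-2.61, 1.747, -0.002]
wrist_force: [0.8, -0.4, 0.2]
width: 0.138
grip_force: 27.2
```

servo_tool(
  targets=[
    {"hand":1,"x":0,"y":0,"z":0,"roll":0},
    {"hand":1,"x":0,"y":0,"z":0,"roll":0},
    {"hand":1,"x":0,"y":0,"z":0,"roll":0},
    {"hand":1,"x":0,"y":0,"z":0,"roll":0},
  ],
)

```text
time: 5.82
tool_pos: [0.5743, -0.2315, 0.0842]
tcp_rot: [-2.61, 1.747, -0.002]
wrist_force: [2.0, 1.1, 2.0]
width: 0.131
grip_force: 27.4
```

servo_tool(
  targets=[
    {"hand":1,"x":0,"y":0,"z":-0.015,"roll":0},
    {"hand":1,"x":0,"y":0,"z":-0.03,"roll":0},
    {"hand":1,"x":0,"y":0,"z":-0.05,"roll":0},
    {"hand":1,"x":0,"y":0,"z":-0.08,"roll":0},
    {"hand":1,"x":0,"y":0,"z":-0.12,"roll":0},
    {"hand":1,"x":0,"y":0,"z":-0.16,"roll":0},
    {"hand":1,"x":0,"y":0,"z":-0.2,"roll":0},
    {"hand":1,"x":0,"y":0,"z":-0.24,"roll":0},
    {"hand":1,"x":0,"y":0,"z":-0.24,"roll":0},
    {"hand":1,"x":0,"y":0,"z":-0.24,"roll":0},
  ],
)

```text
time: 6.65
tool_pos: [0.5745, -0.232, 0.2057]
tcp_rot: [-2.611, 1.747, -0.005]
wrist_force: [0.4, -0.1, -2.7]
width: 0.133
grip_force: 26.9
```

```bash
python3 -c "
from h import *
go((.4718,-.3388),30.3,.204)
s=bot.read_state();d=np.array([.4718,-.3388])-s['tool_pos'][:2];print(d,s['tool_pos'])"
```

```text
x 0.1193 y 0.2713 z 0.0032 roll -0.0438 t 6.65 F [ 0.4 -0.1 -2.7] w 0.133 g 26.877068281173706
[-0.10268796 -0.1068488 ] [ 0.57448796 -0.2319512   0.20572726]
```

servo_tool(
  targets=[
    {"hand":1,"x":0.01,"y":0.025,"z":0,"roll":0},
    {"hand":1,"x":0.03,"y":0.07,"z":0,"roll":0},
    {"hand":1,"x":0.05,"y":0.12,"z":0,"roll":0},
    {"hand":1,"x":0.075,"y":0.17,"z":0,"roll":-0.01},
    {"hand":1,"x":0.095,"y":0.22,"z":0,"roll":-0.03},
    {"hand":1,"x":0.11,"y":0.25,"z":0,"roll":-0.044},
    {"hand":1,"x":0.119,"y":0.271,"z":0,"roll":-0.044},
    {"hand":1,"x":0.119,"y":0.271,"z":0,"roll":-0.044},
    {"hand":1,"x":0.119,"y":0.271,"z":0,"roll":-0.044},
  ],
)

```text
time: 7.4
tool_pos: [0.4703, -0.3379, 0.2025]
tcp_rot: [-2.722, 1.566, 0.003]
wrist_force: [-1.2, 0.7, -2.8]
width: 0.134
grip_force: 26.8
```

servo_tool(
  targets=[
    {"hand":1,"x":0,"y":0,"z":0.04,"roll":0},
    {"hand":1,"x":0,"y":0,"z":0.08,"roll":0},
    {"hand":1,"x":0,"y":0,"z":0.11,"roll":0},
    {"hand":1,"x":0,"y":0,"z":0.11,"roll":0},
    {"hand":1,"x":0,"y":0,"z":0.11,"roll":0},
    {"hand":1,"x":0,"y":0,"z":0.11,"roll":0},
  ],
)

```text
time: 7.9
tool_pos: [0.4721, -0.3378, 0.1494]
tcp_rot: [-2.726, 1.562, -0.001]
wrist_force: [-0.8, 0.1, -0.9]
width: 0.131
grip_force: 26.8
```

```bash
python3 -c "
from h import *
go((.4718,-.3388),30.3,.084)
snap('w6',(50,290,130,370),2.5)"
```

```text
x 0.0012 y 0.0016 z 0.1309 roll 0.0004 t 7.9 F [-0.8  0.1 -0.9] w 0.131 g 26.78410291671753
7.9 [ 0.4721 -0.3378  0.1494] heading -59.63 zaxis [ 8.e-04 -4.e-04 -1.e+00] [-0.8  0.1 -0.9] 0.1307803026264821
```

View pics/w6.png

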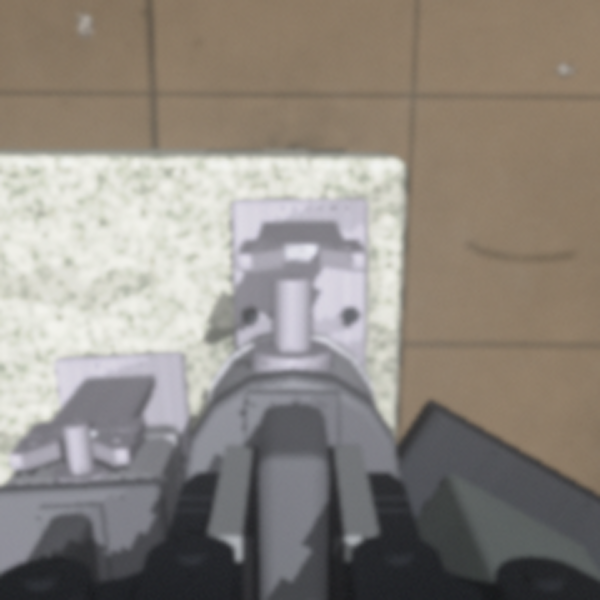

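Run:
```python
from h import *
s=pickle.load(open('w6.pkl','rb'));C=cam('wrist',s)
W=lambda u,v:np.array([u/2.5+130,v/2.5+50])
for h in (.003,.005):
  p,r=fit([(C,W(*a),b) for a,b in zip([(233,200),(368,199),(302,254)],[(.024,-.041,h),(-.024,-.041,h),(0,-.031,.077)])],[.472,-.338,.53]);print(p[:2].round(4),np.degrees(p[2]).round(2),r.round(1).tolist())
print('pinend', bp(C,W(293,276),.1494-.018+.066-.066), 'prong', bp(C,W(302,254),.077))
psi=np.radians(30.4);ey=np.array([-np.sin(psi),np.cos(psi)]);ex=np.array([np.cos(psi),np.sin(psi)])
P=bp(C,W(293,276),.1354)[:2]-s['tool_pos'][:2];print('pin end rel tcp along ex,ey (pin top z .1354)',P@ex,P@ey)
```

```text
[ 0.4707 -0.3389] 30.61 [[-0.7, -0.8], [0.4, -0.7], [0.2, 2.9]]
[ 0.4708 -0.339 ] 30.65 [[-0.9, -0.8], [0.6, -0.7], [0.1, 2.7]]
pinend [ 0.49169648 -0.36965551  0.1314    ] prong [ 0.48754045 -0.36721004  0.077     ]
pin end rel tcp along ex,ey (pin top z .1354) 0.0007574563732719829 -0.03808388710445024
```

```bash
python3 -c "
from h import *
go((.4714,-.3391),30.5,.0845)"
```

```text
x 0.0002 y 0.0028 z 0.1311 roll -0.0008 t 7.95 F [ 0.3 -0.3 -1.9] w 0.137 g 26.78841143846512
```

servo_tool(
  targets=[
    {"hand":1,"x":0,"y":0.003,"z":0.02,"roll":0},
    {"hand":1,"x":0,"y":0.003,"z":0.04,"roll":0},
    {"hand":1,"x":0,"y":0.003,"z":0.06,"roll":0},
    {"hand":1,"x":0,"y":0.003,"z":0.075,"roll":0},
    {"hand":1,"x":0,"y":0.003,"z":0.085,"roll":0},
    {"hand":1,"x":0,"y":0.003,"z":0.095,"roll":0},
    {"hand":1,"x":0,"y":0.003,"z":0.105,"roll":0},
    {"hand":1,"x":0,"y":0.003,"z":0.11,"roll":0},
    {"hand":1,"x":0,"y":0.003,"z":0.115,"roll":0},
    {"hand":1,"x":0,"y":0.003,"z":0.115,"roll":0},
  ],
)

```text
time: 8.78
tool_pos: [0.4697, -0.3387, 0.0908]
tcp_rot: [-2.725, 1.563, 0.001]
wrist_force: [-1.0, 0.9, -3.2]
width: 0.132
grip_force: 26.8
```

servo_tool(
  targets=[
    {"hand":1,"x":0,"y":0,"z":0.004,"roll":0},
    {"hand":1,"x":0,"y":0,"z":0.008,"roll":0},
    {"hand":1,"x":0,"y":0,"z":0.011,"roll":0},
    {"hand":1,"x":0,"y":0,"z":0.011,"roll":0},
    {"hand":1,"x":0,"y":0,"z":0.011,"roll":0},
  ],
)

```text
time: 9.2
tool_pos: [0.4698, -0.3388, 0.0857]
tcp_rot: [-2.725, 1.563, 0.0]
wrist_force: [0.3, -0.0, -1.8]
width: 0.137
grip_force: 26.8
```

servo_tool(
  targets=[
    {"hand":1,"x":0,"y":0,"z":0.002,"roll":0},
    {"hand":1,"x":0,"y":0,"z":0.003,"roll":0},
    {"hand":1,"x":0,"y":0,"z":0.003,"roll":0},
    {"hand":1,"x":0,"y":0,"z":0.003,"roll":0},
  ],
)

```text
time: 9.53
tool_pos: [0.47, -0.3389, 0.0844]
tcp_rot: [2.725, -1.563, 0.001]
wrist_force: [-0.8, -0.7, -2.0]
width: 0.137
grip_force: 26.9
```

servo_tool(
  targets=[
    {"hand":0.65,"x":0,"y":0,"z":0,"roll":0},
    {"hand":0.5,"x":0,"y":0,"z":0,"roll":0},
    {"hand":0.2,"x":0,"y":0,"z":0,"roll":0},
    {"hand":0,"x":0,"y":0,"z":0,"roll":0},
    {"hand":0,"x":0,"y":0,"z":0,"roll":0},
    {"hand":0,"x":0,"y":0,"z":-0.04,"roll":0},
    {"hand":0,"x":0,"y":0,"z":-0.1,"roll":0},
    {"hand":0,"x":0,"y":0,"z":-0.16,"roll":0},
    {"hand":0,"x":0,"y":0,"z":-0.16,"roll":0},
    {"hand":0,"x":0,"y":0,"z":-0.16,"roll":0},
  ],
)

```text
time: 10.37
tool_pos: [0.4715, -0.3402, 0.1672]
tcp_rot: [2.724, -1.562, 0.009]
wrist_force: [-0.7, -0.5, -0.4]
width: 0.505
grip_force: 0.0
```

```bash
python3 -c "
from h import *
snap('w7',(20,320,70,440),2)
go((.498,-.2583),33,.165)"
```

```text
10.3667 [ 0.4715 -0.3402  0.1672] heading -59.67 zaxis [ 0.0045 -0.0036 -1.    ] [-0.7 -0.5 -0.4] 0.5050575257740116
x -0.1116 y -0.1295 z 0.0000 roll -0.0148 t 10.4167 F [ 0.8  0.  -0. ] w 0.498 g 0.0
```

View pics/w7.png

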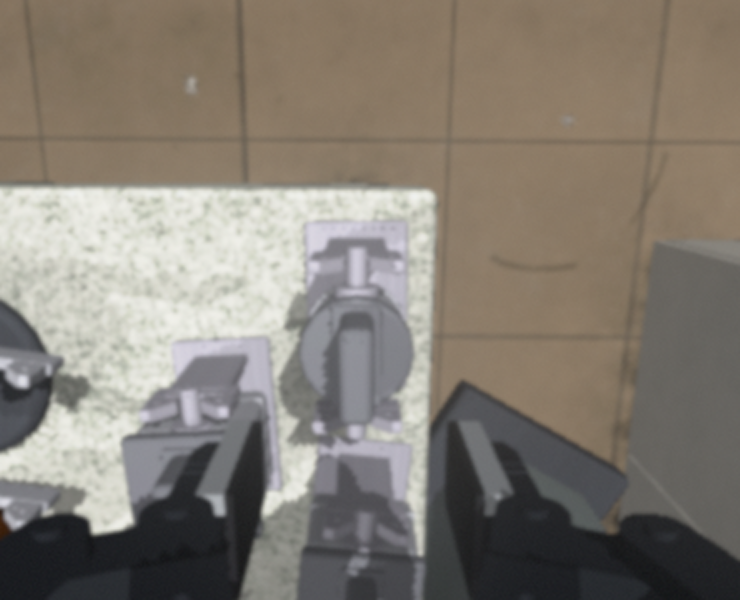

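Run:
```python
from h import *
s=pickle.load(open('w7.pkl','rb'));C=cam('wrist',s)
W=lambda u,v:np.array([u/2+70,v/2+20])
def ctr(uv,psi):
    psi=np.radians(psi);return bp(C,W(*uv),.070)[:2]+.038*np.array([-np.sin(psi),np.cos(psi)])
print('C',ctr((357,249),30.6),'B',ctr((191,392),33.5))
go((.498,-.2583),33.5,.165)
```

```text
C [ 0.46981736 -0.33754819] B [ 0.49575876 -0.25813377]
x -0.1116 y -0.1295 z 0.0000 roll -0.0176 t 10.4167 F [ 0.8  0.  -0. ] w 0.498 g 0.0
```

servo_tool(
  targets=[
    {"hand":0,"x":-0.04,"y":-0.045,"z":0,"roll":0},
    {"hand":0,"x":-0.08,"y":-0.09,"z":0,"roll":-0.018},
    {"hand":0,"x":-0.112,"y":-0.128,"z":0,"roll":-0.018},
    {"hand":0,"x":-0.112,"y":-0.128,"z":0,"roll":-0.018},
    {"hand":0,"x":-0.112,"y":-0.128,"z":0.05,"roll":-0.018},
    {"hand":0,"x":-0.112,"y":-0.128,"z":0.1,"roll":-0.018},
    {"hand":0,"x":-0.112,"y":-0.128,"z":0.1,"roll":-0.018},
    {"hand":0,"x":-0.112,"y":-0.128,"z":0.1,"roll":-0.018},
    {"hand":0,"x":-0.112,"y":-0.128,"z":0.1,"roll":-0.018},
  ],
)

```text
time: 11.17
tool_pos: [0.4965, -0.2584, 0.1141]
tcp_rot: [2.768, -1.486, -0.002]
wrist_force: [-0.1, -1.3, 1.3]
width: 0.498
grip_force: 0.0
```

```bash
python3 -c "
from h import *
go((.4972,-.2585),33.5,.0845)
snap('w8',(50,320,110,380),2.2)"
```

```text
x 0.0009 y -0.0011 z 0.0591 roll 0.0003 t 11.1667 F [-0.1 -1.3  1.3] w 0.498 g 0.0
11.1667 [ 0.4965 -0.2584  0.1141] heading -56.45 zaxis [-1.e-03  4.e-04 -1.e+00] [-0.1 -1.3  1.3] 0.49802014801975875
```

View pics/w8.png

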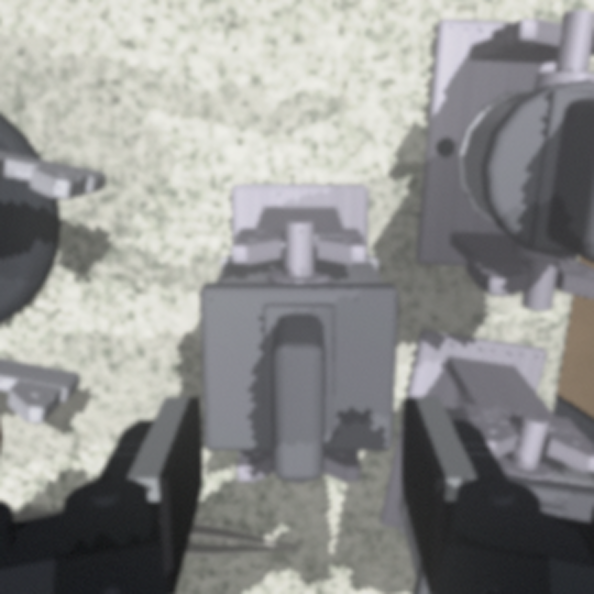

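servo_tool(
  targets=[
    {"hand":0,"x":0.001,"y":-0.001,"z":0.02,"roll":0},
    {"hand":0,"x":0.001,"y":-0.001,"z":0.04,"roll":0},
    {"hand":0,"x":0.001,"y":-0.001,"z":0.059,"roll":0},
    {"hand":0,"x":0.001,"y":-0.001,"z":0.059,"roll":0},
    {"hand":0.4,"x":0.001,"y":-0.001,"z":0.059,"roll":0},
    {"hand":0.6,"x":0.001,"y":-0.001,"z":0.059,"roll":0},
    {"hand":0.7,"x":0.001,"y":-0.001,"z":0.059,"roll":0},
    {"hand":1,"x":0.001,"y":-0.001,"z":0.059,"roll":0},
    {"hand":1,"x":0.001,"y":-0.001,"z":0.059,"roll":0},
    {"hand":1,"x":0.001,"y":-0.001,"z":0.059,"roll":0},
  ],
)

```text
time: 12.05
tool_pos: [0.4979, -0.2585, 0.0852]
tcp_rot: [2.768, -1.485, 0.001]
wrist_force: [0.3, -0.1, 0.1]
width: 0.133
grip_force: 26.5
```

Run:
```python
from h import *
s=pickle.load(open('w8.pkl','rb'));C=cam('wrist',s)
W=lambda u,v:np.array([u/2.2+110,v/2.2+50])
psi=np.radians(33.5);P=bp(C,W(299,224),.070)[:2]-[.4972,-.2585]
print('pin end rel planned tcp', P@[np.cos(psi),np.sin(psi)],P@[-np.sin(psi),np.cos(psi)])
s7=pickle.load(open('w6.pkl','rb'))
go((.4972,-.2585),33.5,.0845);print(bot.read_state()['tool_pos'])
```

```text
pin end rel planned tcp 0.0010318086914902777 -0.03705246403750164
x -0.0007 y 0.0011 z 0.0013 roll 0.0004 t 12.05 F [ 0.3 -0.1  0.1] w 0.133 g 26.545790433883667
[ 0.49787685 -0.25848783  0.08515013]
```

servo_tool(
  targets=[
    {"hand":1,"x":0,"y":0,"z":-0.015,"roll":0},
    {"hand":1,"x":0,"y":0,"z":-0.03,"roll":0},
    {"hand":1,"x":0,"y":0,"z":-0.05,"roll":0},
    {"hand":1,"x":0,"y":0,"z":-0.08,"roll":0},
    {"hand":1,"x":0,"y":0,"z":-0.12,"roll":0},
    {"hand":1,"x":0,"y":0,"z":-0.16,"roll":0},
    {"hand":1,"x":0,"y":0,"z":-0.2,"roll":0},
    {"hand":1,"x":0,"y":0,"z":-0.22,"roll":0},
    {"hand":1,"x":0,"y":0,"z":-0.22,"roll":0},
    {"hand":1,"x":0,"y":0,"z":-0.22,"roll":0},
  ],
)

```text
time: 12.88
tool_pos: [0.4979, -0.2585, 0.1955]
tcp_rot: [2.768, -1.485, 0.003]
wrist_force: [0.4, 0.4, -3.0]
width: 0.132
grip_force: 26.3
```

```bash
python3 -c "
from h import *
go((.5747,-.2323),22.4,.15);print(bot.read_state()['tool_pos'])"
```

```text
x 0.0411 y -0.1570 z 0.0912 roll 0.0621 t 12.8833 F [ 0.4  0.4 -3. ] w 0.132 g 26.34026348590851
[ 0.49787019 -0.25854427  0.19552813]
```

servo_tool(
  targets=[
    {"hand":1,"x":0.01,"y":-0.03,"z":0,"roll":0.02},
    {"hand":1,"x":0.02,"y":-0.07,"z":0,"roll":0.04},
    {"hand":1,"x":0.03,"y":-0.11,"z":0,"roll":0.062},
    {"hand":1,"x":0.041,"y":-0.15,"z":0,"roll":0.062},
    {"hand":1,"x":0.041,"y":-0.157,"z":0,"roll":0.062},
    {"hand":1,"x":0.041,"y":-0.157,"z":0.03,"roll":0.062},
    {"hand":1,"x":0.041,"y":-0.157,"z":0.06,"roll":0.062},
    {"hand":1,"x":0.041,"y":-0.157,"z":0.08,"roll":0.062},
    {"hand":1,"x":0.041,"y":-0.157,"z":0.08,"roll":0.062},
    {"hand":1,"x":0.041,"y":-0.157,"z":0.08,"roll":0.062},
  ],
)

```text
time: 13.72
tool_pos: [0.5727, -0.2316, 0.1529]
tcp_rot: [2.61, -1.747, -0.006]
wrist_force: [0.5, 0.5, -1.6]
width: 0.135
grip_force: 26.2
```

```bash
python3 -c "
from h import *
snap('w9',(50,290,60,370),2.4)
go((.5747,-.2323),22.4,.0852);print(bot.read_state()['tool_pos'])"
```

```text
13.7167 [ 0.5727 -0.2316  0.1529] heading -67.59 zaxis [-0.0036  0.0015 -1.    ] [ 0.5  0.5 -1.6] 0.13491439239244168
x 0.0014 y -0.0019 z 0.1381 roll -0.0000 t 13.7667 F [ 0.1  0.  -1.2] w 0.135 g 26.22092753648758
[ 0.57365708 -0.23203326  0.15424032]
```

View pics/w9.png

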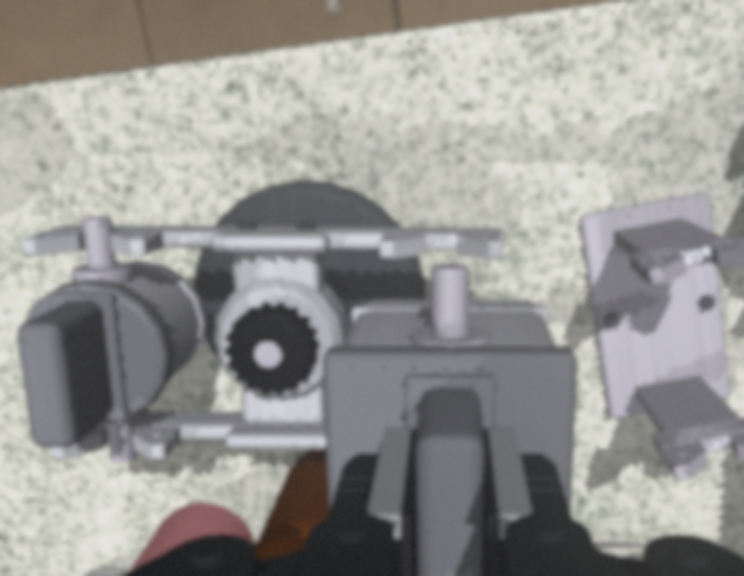

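Run:
```python
from h import *
s=pickle.load(open('w9.pkl','rb'));C=cam('wrist',s)
W=lambda u,v:np.array([u/2.4+60,v/2.4+50])
psi=np.radians(22.4);ex=np.array([np.cos(psi),np.sin(psi)]);ey=np.array([-ex[1],ex[0]])
t=s['tool_pos'][:2]
def rel(n,uv,z): P=bp(C,W(*uv),z)[:2];print(n,P.round(4),'rel tcp ex %.4f ey %.4f'%((P-t)@ex,(P-t)@ey))
rel('held pin end',(450,265),.1529-.0852+.066+.004)
rel('slot P1 cheek',(443,238),.077)
rel('P2 pin end',(97,217),.070)
rel('P2 cheek',(86,238),.077)
rel('nut',(273,347),.078)
```

```text
held pin end [ 0.5875 -0.2663] rel tcp ex 0.0005 ey -0.0377
slot P1 cheek [ 0.5877 -0.262 ] rel tcp ex 0.0022 ey -0.0338
P2 pin end [ 0.6808 -0.2291] rel tcp ex 0.1009 ey -0.0388
P2 cheek [ 0.6795 -0.2242] rel tcp ex 0.1015 ey -0.0339
nut [ 0.621  -0.2144] rel tcp ex 0.0512 ey -0.0025
```

servo_tool(
  targets=[
    {"hand":1,"x":0.001,"y":-0.001,"z":0.03,"roll":0},
    {"hand":1,"x":0.001,"y":-0.001,"z":0.055,"roll":0},
    {"hand":1,"x":0.001,"y":-0.001,"z":0.075,"roll":0},
    {"hand":1,"x":0.001,"y":-0.001,"z":0.085,"roll":0},
    {"hand":1,"x":0.001,"y":-0.001,"z":0.095,"roll":0},
    {"hand":1,"x":0.001,"y":-0.001,"z":0.1,"roll":0},
    {"hand":1,"x":0.001,"y":-0.001,"z":0.105,"roll":0},
    {"hand":1,"x":0.001,"y":-0.001,"z":0.105,"roll":0},
    {"hand":1,"x":0.001,"y":-0.001,"z":0.105,"roll":0},
  ],
)

```text
time: 14.52
tool_pos: [0.5752, -0.2323, 0.1025]
tcp_rot: [-2.611, 1.747, -0.001]
wrist_force: [0.8, -0.1, -1.4]
width: 0.135
grip_force: 26.2
```

servo_tool(
  targets=[
    {"hand":1,"x":0,"y":0,"z":0.005,"roll":0},
    {"hand":1,"x":0,"y":0,"z":0.01,"roll":0},
    {"hand":1,"x":0,"y":0,"z":0.015,"roll":0},
    {"hand":1,"x":0,"y":0,"z":0.02,"roll":0},
    {"hand":1,"x":0,"y":0,"z":0.024,"roll":0},
    {"hand":1,"x":0,"y":0,"z":0.024,"roll":0},
  ],
)

```text
time: 15.02
tool_pos: [0.5747, -0.2321, 0.0896]
tcp_rot: [-2.611, 1.748, 0.001]
wrist_force: [0.7, -0.4, -1.5]
width: 0.133
grip_force: 26.3
```

servo_tool(
  targets=[
    {"hand":1,"x":0,"y":0,"z":0.004,"roll":0},
    {"hand":1,"x":0,"y":0,"z":0.008,"roll":0},
    {"hand":1,"x":0,"y":0,"z":0.01,"roll":0},
    {"hand":1,"x":0,"y":0,"z":0.01,"roll":0},
  ],
)

```text
time: 15.35
tool_pos: [0.5751, -0.2322, 0.0852]
tcp_rot: [-2.611, 1.747, -0.0]
wrist_force: [-0.1, 0.9, -2.4]
width: 0.135
grip_force: 26.3
```

servo_tool(
  targets=[
    {"hand":0.65,"x":0,"y":0,"z":0,"roll":0},
    {"hand":0.5,"x":0,"y":0,"z":0,"roll":0},
    {"hand":0.2,"x":0,"y":0,"z":0,"roll":0},
    {"hand":0,"x":0,"y":0,"z":0,"roll":0},
    {"hand":0,"x":0,"y":0,"z":0,"roll":0},
    {"hand":0,"x":0,"y":0,"z":-0.04,"roll":0},
    {"hand":0,"x":0,"y":0,"z":-0.1,"roll":0},
    {"hand":0,"x":0,"y":0,"z":-0.15,"roll":0},
    {"hand":0,"x":0,"y":0,"z":-0.15,"roll":0},
    {"hand":0,"x":0,"y":0,"z":-0.15,"roll":0},
  ],
)

```text
time: 16.18
tool_pos: [0.5766, -0.233, 0.1629]
tcp_rot: [-2.61, 1.747, -0.008]
wrist_force: [0.5, 0.1, -0.3]
width: 0.503
grip_force: 0.0
```

```bash
python3 -c "
from h import *
snap('w10')
go((.667,-.194),22.4,.115);print(bot.read_state()['tool_pos'])"
```

```text
16.1833 [ 0.5766 -0.233   0.1629] heading -67.59 zaxis [ 0.0046 -0.0021 -1.    ] [ 0.5  0.1 -0.3] 0.5033052493287843
x -0.0012 y -0.1989 z 0.0919 roll 0.0001 t 16.2333 F [-0.3  0.5 -0.8] w 0.5 g 0.0
[ 0.57524245 -0.23242822  0.16086647]
```

servo_tool(
  targets=[
    {"hand":0,"x":0,"y":-0.05,"z":0,"roll":0},
    {"hand":0,"x":0,"y":-0.11,"z":0,"roll":0},
    {"hand":0,"x":-0.001,"y":-0.17,"z":0,"roll":0},
    {"hand":0,"x":-0.001,"y":-0.199,"z":0,"roll":0},
    {"hand":0,"x":-0.001,"y":-0.199,"z":0,"roll":0},
    {"hand":0,"x":-0.001,"y":-0.199,"z":0.04,"roll":0},
    {"hand":0,"x":-0.001,"y":-0.199,"z":0.09,"roll":0},
    {"hand":0,"x":-0.001,"y":-0.199,"z":0.09,"roll":0},
    {"hand":0,"x":-0.001,"y":-0.199,"z":0.09,"roll":0},
    {"hand":0,"x":-0.001,"y":-0.199,"z":0.09,"roll":0},
  ],
)

```text
time: 17.07
tool_pos: [0.6659, -0.1941, 0.1149]
tcp_rot: [2.61, -1.748, -0.002]
wrist_force: [0.5, -0.1, 0.8]
width: 0.499
grip_force: 0.0
```

```bash
python3 -c "
from h import *
go((.667,-.194),22.4,.0848);print(bot.read_state()['tool_pos'])"
```

```text
x 0.0007 y -0.0022 z 0.0603 roll -0.0001 t 17.0667 F [ 0.5 -0.1  0.8] w 0.499 g 0.0
[ 0.66588656 -0.19411137  0.11493777]
```

servo_tool(
  targets=[
    {"hand":0,"x":0,"y":-0.001,"z":0.02,"roll":0},
    {"hand":0,"x":0,"y":-0.001,"z":0.04,"roll":0},
    {"hand":0,"x":0,"y":-0.001,"z":0.06,"roll":0},
    {"hand":0,"x":0,"y":-0.001,"z":0.06,"roll":0},
    {"hand":0.4,"x":0,"y":-0.001,"z":0.06,"roll":0},
    {"hand":0.6,"x":0,"y":-0.001,"z":0.06,"roll":0},
    {"hand":0.7,"x":0,"y":-0.001,"z":0.06,"roll":0},
    {"hand":1,"x":0,"y":-0.001,"z":0.06,"roll":0},
    {"hand":1,"x":0,"y":-0.001,"z":0.06,"roll":0},
    {"hand":1,"x":0,"y":-0.001,"z":0.06,"roll":0},
  ],
)

```text
time: 17.9
tool_pos: [0.6677, -0.1938, 0.0858]
tcp_rot: [-2.611, 1.747, -0.002]
wrist_force: [0.4, -0.2, 0.6]
width: 0.132
grip_force: 27.0
```

servo_tool(
  targets=[
    {"hand":1,"x":0,"y":0,"z":0,"roll":0},
    {"hand":1,"x":0,"y":0,"z":0,"roll":0},
  ],
)

```text
time: 18.07
tool_pos: [0.6676, -0.1938, 0.0858]
tcp_rot: [-2.61, 1.747, -0.002]
wrist_force: [1.3, -0.6, 1.8]
width: 0.138
grip_force: 27.1
```

servo_tool(
  targets=[
    {"hand":1,"x":0,"y":0,"z":-0.015,"roll":0},
    {"hand":1,"x":0,"y":0,"z":-0.03,"roll":0},
    {"hand":1,"x":0,"y":0,"z":-0.05,"roll":0},
    {"hand":1,"x":0,"y":0,"z":-0.08,"roll":0},
    {"hand":1,"x":0,"y":0,"z":-0.12,"roll":0},
    {"hand":1,"x":0,"y":0,"z":-0.16,"roll":0},
    {"hand":1,"x":0,"y":0,"z":-0.2,"roll":0},
    {"hand":1,"x":0,"y":0,"z":-0.24,"roll":0},
    {"hand":1,"x":0,"y":0,"z":-0.24,"roll":0},
    {"hand":1,"x":0,"y":0,"z":-0.24,"roll":0},
  ],
)

```text
time: 18.9
tool_pos: [0.6686, -0.1942, 0.2084]
tcp_rot: [-2.61, 1.747, -0.008]
wrist_force: [1.0, 0.4, -3.3]
width: 0.134
grip_force: 26.7
```

Run:
```python
from h import *
C=cam('wrist',pickle.load(open('w9.pkl','rb')))
W=lambda u,v:np.array([u/2.4+60,v/2.4+50])
h=.004
p,r=fit([(C,W(*a),b) for a,b in zip([(583,216),(711,195),(612,417)],[(.024,-.041,h),(-.024,-.041,h),(.024,.041,h)])],[.498,-.2585,.58]);print(p[:2].round(4),np.degrees(p[2]).round(2),r.round(1).tolist())
# w8 plate edge far
C=cam('wrist',pickle.load(open('w8.pkl','rb')));V=lambda u,v:np.array([u/2.2+110,v/2.2+50])
p,r=fit([(C,V(*a),b) for a,b in zip([(234,186),(366,186)],[(.024,-.041,h),(-.024,-.041,h)])],[.498,-.2585,.58]);print(p[:2].round(4),np.degrees(p[2]).round(2),r.round(1).tolist())
go((.4976,-.2588),33.5,.205);print(bot.read_state()['tool_pos'])
```

```text
[ 0.4967 -0.2572] 33.0 [[-0.2, 0.1], [0.6, -1.2], [-0.3, 1.3]]
[ 0.497  -0.2569] 33.53 [[-1.4, 0.0], [1.4, 0.0]]
x -0.0109 y 0.3654 z 0.0054 roll -0.0616 t 18.9 F [ 1.   0.4 -3.3] w 0.134 g 26.661332845687866
[ 0.66855993 -0.19416124  0.20840827]
```

servo_tool(
  targets=[
    {"hand":1,"x":-0.001,"y":0.03,"z":0,"roll":0},
    {"hand":1,"x":-0.002,"y":0.08,"z":0,"roll":0},
    {"hand":1,"x":-0.004,"y":0.14,"z":0,"roll":-0.01},
    {"hand":1,"x":-0.006,"y":0.2,"z":0,"roll":-0.02},
    {"hand":1,"x":-0.008,"y":0.26,"z":0,"roll":-0.04},
    {"hand":1,"x":-0.01,"y":0.31,"z":0,"roll":-0.061},
    {"hand":1,"x":-0.012,"y":0.345,"z":0,"roll":-0.061},
    {"hand":1,"x":-0.013,"y":0.365,"z":0,"roll":-0.061},
    {"hand":1,"x":-0.013,"y":0.365,"z":0,"roll":-0.061},
    {"hand":1,"x":-0.013,"y":0.365,"z":0,"roll":-0.061},
  ],
)

```text
time: 19.73
tool_pos: [0.4958, -0.2571, 0.2045]
tcp_rot: [-2.765, 1.491, 0.001]
wrist_force: [0.3, -0.8, -1.1]
width: 0.135
grip_force: 26.7
```

servo_tool(
  targets=[
    {"hand":1,"x":0,"y":0,"z":0.04,"roll":0},
    {"hand":1,"x":0,"y":0,"z":0.08,"roll":0},
    {"hand":1,"x":0,"y":0,"z":0.11,"roll":0},
    {"hand":1,"x":0,"y":0,"z":0.11,"roll":0},
    {"hand":1,"x":0,"y":0,"z":0.11,"roll":0},
    {"hand":1,"x":0,"y":0,"z":0.11,"roll":0},
    {"hand":1,"x":0,"y":0,"z":0.11,"roll":0},
  ],
)

```text
time: 20.32
tool_pos: [0.4975, -0.2576, 0.1517]
tcp_rot: [-2.766, 1.489, -0.004]
wrist_force: [0.7, -0.7, -1.6]
width: 0.135
grip_force: 26.6
```

```bash
python3 -c "
from h import *
go((.4973,-.2577),33.4,.0858);print(bot.read_state()['tool_pos']);snap('w11')"
```

```text
x -0.0004 y 0.0006 z 0.1318 roll 0.0001 t 20.3167 F [ 0.7 -0.7 -1.6] w 0.135 g 26.583787500858307
[ 0.49748622 -0.25762396  0.1516955 ]
20.3167 [ 0.4975 -0.2576  0.1517] heading -56.58 zaxis [ 0.0023 -0.0012 -1.    ] [ 0.7 -0.7 -1.6] 0.1354717746301191
```

On target; lower to ~0.092 first.

servo_tool(
  targets=[
    {"hand":1,"x":0,"y":0,"z":0.03,"roll":0},
    {"hand":1,"x":0,"y":0,"z":0.055,"roll":0},
    {"hand":1,"x":0,"y":0,"z":0.075,"roll":0},
    {"hand":1,"x":0,"y":0,"z":0.085,"roll":0},
    {"hand":1,"x":0,"y":0,"z":0.095,"roll":0},
    {"hand":1,"x":0,"y":0,"z":0.1,"roll":0},
    {"hand":1,"x":0,"y":0,"z":0.105,"roll":0},
    {"hand":1,"x":0,"y":0,"z":0.11,"roll":0},
    {"hand":1,"x":0,"y":0,"z":0.115,"roll":0},
    {"hand":1,"x":0,"y":0,"z":0.115,"roll":0},
  ],
)

```text
time: 21.2
tool_pos: [0.4959, -0.2572, 0.0925]
tcp_rot: [2.766, -1.49, -0.001]
wrist_force: [-0.1, -0.7, -2.2]
width: 0.13
grip_force: 26.6
```

servo_tool(
  targets=[
    {"hand":1,"x":0,"y":0,"z":0.004,"roll":0},
    {"hand":1,"x":0,"y":0,"z":0.008,"roll":0},
    {"hand":1,"x":0,"y":0,"z":0.01,"roll":0},
    {"hand":1,"x":0,"y":0,"z":0.01,"roll":0},
    {"hand":1,"x":0,"y":0,"z":0.01,"roll":0},
  ],
)

```text
time: 21.62
tool_pos: [0.4959, -0.2572, 0.0877]
tcp_rot: [-2.766, 1.49, 0.0]
wrist_force: [-0.2, 1.2, -1.8]
width: 0.135
grip_force: 26.6
```

servo_tool(
  targets=[
    {"hand":1,"x":0.001,"y":-0.001,"z":0.002,"roll":0},
    {"hand":1,"x":0.0015,"y":-0.0015,"z":0.004,"roll":0},
    {"hand":1,"x":0.0015,"y":-0.0015,"z":0.004,"roll":0},
    {"hand":1,"x":0.0015,"y":-0.0015,"z":0.004,"roll":0},
  ],
)

```text
time: 21.95
tool_pos: [0.4972, -0.2576, 0.0859]
tcp_rot: [-2.766, 1.49, -0.001]
wrist_force: [0.0, 0.2, -1.9]
width: 0.136
grip_force: 26.7
```

servo_tool(
  targets=[
    {"hand":0.65,"x":0,"y":0,"z":0,"roll":0},
    {"hand":0.5,"x":0,"y":0,"z":0,"roll":0},
    {"hand":0.2,"x":0,"y":0,"z":0,"roll":0},
    {"hand":0,"x":0,"y":0,"z":0,"roll":0},
    {"hand":0,"x":0,"y":0,"z":0,"roll":0},
    {"hand":0,"x":0,"y":0,"z":-0.04,"roll":0},
    {"hand":0,"x":0,"y":0,"z":-0.1,"roll":0},
    {"hand":0,"x":0,"y":0,"z":-0.15,"roll":0},
    {"hand":0,"x":0,"y":0,"z":-0.15,"roll":0},
    {"hand":0,"x":0,"y":0,"z":-0.15,"roll":0},
  ],
)

```text
time: 22.78
tool_pos: [0.4986, -0.2583, 0.1631]
tcp_rot: [2.766, -1.49, 0.008]
wrist_force: [-0.8, -0.4, -0.4]
width: 0.503
grip_force: 0.0
```

Run:
```python
from h import *
# A pin end from w8 (525,425 region) and w3
C=cam('wrist',pickle.load(open('w8.pkl','rb')));V=lambda u,v:np.array([u/2.2+110,v/2.2+50])
psi=np.radians(24);print('A from w8 pin',bp(C,V(536,424),.07)[:2]+.038*np.array([-np.sin(psi),np.cos(psi)]))
p,r=fit([(C,V(*a),b) for a,b in zip([(424,336),(547,351)],[(.024,-.041,.004),(-.024,-.041,.004)])],[.417,-.246,.4]);print('A plate',p[:2].round(4),np.degrees(p[2]).round(2),r.round(1).tolist())
go((.4168,-.246),24,.115);print(bot.read_state()['tool_pos'])
```

```text
A from w8 pin [ 0.41625353 -0.24371942]
A plate [ 0.4128 -0.2441] 26.23 [[-1.1, -0.1], [1.1, 0.2]]
x -0.1110 y 0.1231 z 0.0954 roll 0.0522 t 22.7833 F [-0.8 -0.4 -0.4] w 0.503 g 0.0
[ 0.49855495 -0.25834971  0.16308185]
```

servo_tool(
  targets=[
    {"hand":0,"x":0.02,"y":0.03,"z":0.02,"roll":0.01},
    {"hand":0,"x":0.0,"y":0.06,"z":0.02,"roll":0.03},
    {"hand":0,"x":-0.03,"y":0.09,"z":0.02,"roll":0.05},
    {"hand":0,"x":-0.05,"y":0.123,"z":0.02,"roll":0.054},
    {"hand":0,"x":-0.05,"y":0.123,"z":0.02,"roll":0.054},
    {"hand":0,"x":-0.05,"y":0.123,"z":0.02,"roll":0.054},
    {"hand":0,"x":-0.05,"y":0.123,"z":0.02,"roll":0.054},
  ],
)

```text
time: 23.37
tool_pos: [0.4321, -0.2703, 0.1501]
tcp_rot: [-2.63, 1.719, 0.001]
wrist_force: [0.4, 0.3, 0.1]
width: 0.5
grip_force: 0.0
```

Run:
```python
from h import *
A,B=cam('scene'),cam('side')
def tri(a,b):
    r=least_squares(lambda P:np.r_[pj(A,P)[0]-a,pj(B,P)[0]-b],[.5,-.2,.2]);return r.x.round(3),round(r.cost,1)
for b in [(288,57),(300,53),(308,52)]: print(tri((294.3,108.3),b))
snap('w12')
C=cam('wrist',pickle.load(open('w12.pkl','rb')))
g=cv2.cvtColor(np.load('w12.npy'),cv2.COLOR_RGB2GRAY)
L=cv2.createLineSegmentDetector().detect(g)[0][:,0]
print('pred lid',pj(C,[[.4165,-.2455,.08]]),'bar',pj(C,[[.4165,-.2455,.108]]),'pin',pj(C,[[.4165+.0157,-.2455-.0346,.07]]))
c=pj(C,[[.4165,-.2455,.08]])[0]
for s in L:
    P,Q=bp(C,s[:2],.08),bp(C,s[2:],.08);d=Q-P;l=np.hypot(*d[:2])
    if l>.02 and np.hypot(*((P+Q)/2-[.4165,-.2455,.08])[:2])<.05: print(s.round(1),'len %.3f ang %.1f'%(l,np.degrees(np.arctan2(d[1],d[0]))%90),((P+Q)/2)[:2].round(4))
```

```text
(array([ 0.488, -0.17 ,  0.352]), np.float64(0.8))
(array([ 0.513, -0.147,  0.383]), np.float64(3.3))
(array([ 0.527, -0.134,  0.399]), np.float64(9.6))
23.3667 [ 0.4321 -0.2703  0.1501] heading -66.33 zaxis [-2.e-04  5.e-04 -1.e+00] [0.4 0.3 0.1] 0.49990843022485215
pred lid [[254.25486796 239.66581826]] bar [[255.18934514 258.48270918]] pin [[253.56627428 183.79602178]]
[200.1 231.9 201.4 269.3] len 0.029 ang 23.3 [ 0.4478 -0.2223]
[292.8 263.2 294.1 223.1] len 0.031 ang 24.1 [ 0.39   -0.2539]
[298.  229.4 314.  274.9] len 0.038 ang 43.9 [ 0.3786 -0.2512]
[182.4 264.6 194.5 233.2] len 0.026 ang 1.8 [ 0.4564 -0.2201]
[292.3 212.1 307.4 182.2] len 0.023 ang 89.9 [ 0.4009 -0.2863]
[290.  234.4 289.3 264.4] len 0.023 ang 24.4 [ 0.3904 -0.2486]
[326.2 265.3 308.7 228.5] len 0.032 ang 49.9 [ 0.3731 -0.2582]
[247.4 236.9 248.9 275.6] len 0.031 ang 25.7 [ 0.4152 -0.2318]
[288.1 209.7 221.9 211.1] len 0.045 ang 24.9 [ 0.4249 -0.2656]
[311.5 184.2 295.1 216.6] len 0.025 ang 0.1 [ 0.3977 -0.2851]
```

Run:
```python
from h import *
go((.416,-.245),24.5,.115)
C=cam('wrist',pickle.load(open('w12.pkl','rb')));s=pickle.load(open('w12.pkl','rb'))
for z in (.108,): print([bp(C,u,z)[:2].round(4) for u in [(247.4,236.9),(248.9,275.6)]])
```

```text
x -0.0598 y 0.0097 z 0.0707 roll -0.0045 t 23.4167 F [ 0.  -1.   0.8] w 0.506 g 0.0
[array([ 0.4268, -0.2568]), array([ 0.4153, -0.233 ])]
```

servo_tool(
  targets=[
    {"hand":0,"x":-0.03,"y":0.01,"z":0,"roll":-0.004},
    {"hand":0,"x":-0.06,"y":0.011,"z":0,"roll":-0.004},
    {"hand":0,"x":-0.06,"y":0.011,"z":0,"roll":-0.004},
    {"hand":0,"x":-0.06,"y":0.011,"z":0.04,"roll":-0.004},
    {"hand":0,"x":-0.06,"y":0.011,"z":0.07,"roll":-0.004},
    {"hand":0,"x":-0.06,"y":0.011,"z":0.07,"roll":-0.004},
    {"hand":0,"x":-0.06,"y":0.011,"z":0.07,"roll":-0.004},
    {"hand":0,"x":-0.06,"y":0.011,"z":0.07,"roll":-0.004},
  ],
)

```text
time: 24.08
tool_pos: [0.4156, -0.2453, 0.1164]
tcp_rot: [-2.641, 1.702, -0.001]
wrist_force: [0.2, -0.2, -0.1]
width: 0.504
grip_force: 0.0
```

Run:
```python
from h import *
go((.4155,-.245),24.5,.085)
snap('w13',(50,320,110,380),2.2)
```

```text
x -0.0007 y -0.0001 z 0.0628 roll -0.0005 t 24.0833 F [ 0.2 -0.2 -0.1] w 0.504 g 0.0
24.0833 [ 0.4156 -0.2453  0.1164] heading -65.59 zaxis [ 7.e-04 -4.e-04 -1.e+00] [ 0.2 -0.2 -0.1] 0.5043425104580609
```

Run:
```python
from h import *
for n in ('w8','w13'):
    g=cv2.cvtColor(np.load(n+'.npy'),cv2.COLOR_RGB2GRAY)[130:270,190:310]
    for s in cv2.createLineSegmentDetector().detect(g)[0][:,0]+[190,130,190,130]:
        if np.hypot(s[2]-s[0],s[3]-s[1])>14: print(n,s.round(1))
```

```text
w8 [202.  224.3 200.7 268.2]
w8 [289.9 208.1 287.9 234.5]
w8 [292.  268.2 292.9 234.3]
w8 [207.9 177.4 213.7 164.6]
w8 [214.3 168.9 233.1 168.3]
w8 [199.6 198.1 200.6 180.5]
w8 [278.4 162.1 294.8 137.5]
w8 [220.5 260.3 203.6 264.9]
w8 [298.6 231.7 309.  260.3]
w8 [229.4 143.2 261.9 143.6]
w8 [275.7 161.4 255.6 159.2]
w8 [274.3 268.5 259.1 266. ]
w8 [238.1 158.1 215.6 161.5]
w8 [193.4 227.  192.4 243.2]
w8 [293.  228.4 296.8 212.8]
w8 [250.8 174.4 249.9 151.9]
w8 [253.  167.5 276.9 169.3]
w8 [241.  151.9 241.1 175.6]
w8 [227.4 206.9 237.3 193.1]
w8 [301.7 207.1 297.5 225.8]
w8 [245.6 132.2 275.6 132.9]
w8 [235.6 209.4 236.1 264.4]
w8 [288.1 181.2 204.4 181.1]
w8 [256.5 198.1 258.7 228.1]
w8 [271.8 263.2 257.1 257.5]
w8 [230.6 186.6 261.9 186.4]
w8 [202.8 198.1 203.1 223.1]
w8 [266.9 177.9 288.1 177.3]
w8 [254.3 229.4 254.6 209.4]
w8 [258.4 229.4 257.3 248.2]
w13 [292.3 268.2 294.8 201.9]
w13 [199.5 233.1 201.4 268.2]
w13 [291.1 205.6 289.5 250.6]
w13 [203.8 201.9 203.7 179.4]
w13 [271.9 177.2 289.4 177.7]
w13 [218.  169.5 239.4 167.9]
w13 [290.4 177.  287.1 130.5]
w13 [190.1 248.  194.5 231.9]
w13 [203.7 235.7 201.5 220.9]
w13 [276.9 161.4 261.7 159.7]
w13 [238.2 159.  219.3 161.5]
w13 [243.1 151.8 243.8 175.6]
w13 [255.6 167.7 279.4 169.7]
w13 [294.3 202.4 308.4 175.1]
w13 [252.9 174.4 251.9 152. ]
w13 [231.9 144.2 263.1 144. ]
w13 [297.9 229.5 309.  260.3]
w13 [191.6 140.7 198.4 171.5]
w13 [234.5 205.7 239.9 190.4]
w13 [228.6 223.4 235.5 210.5]
w13 [238.4 209.4 239.1 263.1]
w13 [205.  254.3 204.1 236.9]
w13 [246.8 133.1 264.4 133.5]
w13 [234.4 173.8 219.4 175.4]
w13 [286.9 181.1 224.4 181.2]
w13 [194.3 170.6 191.9 155.6]
w13 [258.1 206.8 243.  206. ]
w13 [214.4 178.1 233.1 178.1]
w13 [256.5 261.9 257.3 229.4]
w13 [308.1 185.6 296.9 208.2]
w13 [234.4 186.4 258.1 186.1]
w13 [256.9 228.1 257.7 209.4]
w13 [207.3 224.4 208.1 250.6]
w13 [260.6 210.6 260.6 226.9]
```

servo_tool(
  targets=[
    {"hand":0,"x":0,"y":0.002,"z":0.02,"roll":0},
    {"hand":0,"x":0,"y":0.002,"z":0.04,"roll":0},
    {"hand":0,"x":0,"y":0.002,"z":0.062,"roll":0},
    {"hand":0,"x":0,"y":0.002,"z":0.062,"roll":0},
    {"hand":0.4,"x":0,"y":0.002,"z":0.062,"roll":0},
    {"hand":0.6,"x":0,"y":0.002,"z":0.062,"roll":0},
    {"hand":0.7,"x":0,"y":0.002,"z":0.062,"roll":0},
    {"hand":1,"x":0,"y":0.002,"z":0.062,"roll":0},
    {"hand":1,"x":0,"y":0.002,"z":0.062,"roll":0},
    {"hand":1,"x":0,"y":0.002,"z":0.062,"roll":0},
  ],
)

```text
time: 24.97
tool_pos: [0.4143, -0.2458, 0.0851]
tcp_rot: [-2.641, 1.702, -0.002]
wrist_force: [0.5, 0.1, -0.3]
width: 0.132
grip_force: 27.0
```

servo_tool(
  targets=[
    {"hand":1,"x":0,"y":0,"z":0,"roll":0},
    {"hand":1,"x":0,"y":0,"z":0,"roll":0},
  ],
)

```text
time: 25.13
tool_pos: [0.4143, -0.2458, 0.0851]
tcp_rot: [2.641, -1.702, 0.001]
wrist_force: [1.3, -0.6, 0.6]
width: 0.13
grip_force: 27.0
```

servo_tool(
  targets=[
    {"hand":1,"x":0,"y":0,"z":-0.015,"roll":0},
    {"hand":1,"x":0,"y":0,"z":-0.03,"roll":0},
    {"hand":1,"x":0,"y":0,"z":-0.05,"roll":0},
    {"hand":1,"x":0,"y":0,"z":-0.08,"roll":0},
    {"hand":1,"x":0,"y":0,"z":-0.12,"roll":0},
    {"hand":1,"x":0,"y":0,"z":-0.16,"roll":0},
    {"hand":1,"x":0,"y":0,"z":-0.2,"roll":0},
    {"hand":1,"x":0,"y":0,"z":-0.23,"roll":0},
    {"hand":1,"x":0,"y":0,"z":-0.23,"roll":0},
    {"hand":1,"x":0,"y":0,"z":-0.23,"roll":0},
  ],
)

```text
time: 25.97
tool_pos: [0.4147, -0.2461, 0.2014]
tcp_rot: [2.641, -1.702, 0.005]
wrist_force: [0.3, 0.5, -1.5]
width: 0.13
grip_force: 26.9
```

```bash
python3 -c "
from h import *
go((.6675,-.1943),22.4,.205);print(bot.read_state()['tool_pos'])"
```

```text
x 0.1145 y -0.5033 z -0.0060 roll 0.0111 t 25.9667 F [ 0.3  0.5 -1.5] w 0.13 g 26.886095702648163
[ 0.41468233 -0.24610702  0.20139017]
```

servo_tool(
  targets=[
    {"hand":1,"x":0.03,"y":-0.01,"z":-0.006,"roll":0},
    {"hand":1,"x":0.08,"y":-0.04,"z":-0.006,"roll":0},
    {"hand":1,"x":0.12,"y":-0.09,"z":-0.006,"roll":0},
    {"hand":1,"x":0.14,"y":-0.15,"z":-0.006,"roll":0},
    {"hand":1,"x":0.15,"y":-0.21,"z":-0.006,"roll":0},
    {"hand":1,"x":0.15,"y":-0.27,"z":-0.006,"roll":0.005},
    {"hand":1,"x":0.14,"y":-0.33,"z":-0.006,"roll":0.011},
    {"hand":1,"x":0.13,"y":-0.39,"z":-0.006,"roll":0.011},
    {"hand":1,"x":0.12,"y":-0.45,"z":-0.006,"roll":0.011},
    {"hand":1,"x":0.115,"y":-0.48,"z":-0.006,"roll":0.011},
  ],
)

```text
time: 26.8
tool_pos: [0.6577, -0.1963, 0.2003]
tcp_rot: [-2.612, 1.745, 0.004]
wrist_force: [0.4, -1.0, -1.2]
width: 0.132
grip_force: 26.9
```

```bash
python3 -c "
from h import *
go((.6675,-.1943),22.4,.152);print(bot.read_state()['tool_pos'])"
```

```text
x 0.0041 y -0.0197 z 0.0966 roll 0.0006 t 26.8 F [ 0.4 -1.  -1.2] w 0.132 g 26.858465373516083
[ 0.65771262 -0.19628811  0.20030592]
```

servo_tool(
  targets=[
    {"hand":1,"x":0.002,"y":-0.021,"z":0,"roll":0},
    {"hand":1,"x":0.002,"y":-0.021,"z":0.03,"roll":0},
    {"hand":1,"x":0.002,"y":-0.021,"z":0.06,"roll":0},
    {"hand":1,"x":0.002,"y":-0.021,"z":0.09,"roll":0},
    {"hand":1,"x":0.002,"y":-0.021,"z":0.09,"roll":0},
    {"hand":1,"x":0.002,"y":-0.021,"z":0.09,"roll":0},
    {"hand":1,"x":0.002,"y":-0.021,"z":0.09,"roll":0},
    {"hand":1,"x":0.002,"y":-0.021,"z":0.09,"roll":0},
  ],
)

```text
time: 27.47
tool_pos: [0.6669, -0.1964, 0.159]
tcp_rot: [-2.61, 1.748, -0.003]
wrist_force: [1.0, -0.5, -0.4]
width: 0.136
grip_force: 26.8
```

Run:
```python
from h import *
go((.6675,-.1943),22.4,.0851);snap('w14')
s=pickle.load(open('w14.pkl','rb'));C=cam('wrist',s)
psi=np.radians(22.4);ex=np.array([np.cos(psi),np.sin(psi)]);ey=np.array([-ex[1],ex[0]]);t=s['tool_pos'][:2]
print('expect cheek at',pj(C,[[*(np.array([.6675,-.194])-.031*ey),.077]]))
g=cv2.cvtColor(np.load('w14.npy'),cv2.COLOR_RGB2GRAY)[110:250,200:300]
for q in cv2.createLineSegmentDetector().detect(g)[0][:,0]+[200,110,200,110]:
    if np.hypot(q[2]-q[0],q[3]-q[1])>11: print(q.round(1))
```

```text
x -0.0036 y -0.0026 z 0.1479 roll -0.0001 t 27.4667 F [ 1.  -0.5 -0.4] w 0.136 g 26.810452044010162
27.4667 [ 0.6669 -0.1964  0.159 ] heading -67.62 zaxis [ 1.8e-03 -7.0e-04 -1.0e+00] [ 1.  -0.5 -0.4] 0.1358699119694889
expect cheek at [[246.11687401 155.22433519]]
[260.6 146.9 275.7 134.2]
[276.3 133.2 298.9 127.4]
[203.8 190.7 205.6 179.4]
[288.2 175.8 255.7 173.7]
[214.4 168.3 239.4 168.5]
[269.4 154.9 289.5 155.8]
[298.4 150.4 265.6 147.6]
[249.1 146.2 260.7 147.9]
[251.2 188.  253.1 160.7]
[223.1 146.6 240.6 146.5]
[242.  163.1 240.4 188.1]
[234.5 151.8 220.6 152.7]
[239.4 158.9 251.8 158.4]
[263.5 229.3 265.4 248.3]
[260.3 248.2 259.8 229.4]
[228.1 248.3 230.2 229.3]
[289.6 170.6 293.6 182.1]
[231.1 229.2 235.  212. ]
[240.8 156.5 220.8 161.2]
[234.1 229.4 233.4 248.2]
[244.4 210.3 255.6 210.5]
[251.9 192.6 286.9 192.5]
[258.7 213.  260.6 225.6]
[282.9 128.1 282.1 116.9]
[205.6 192.6 230.6 192.6]
[294.4 196.1 200.6 196.9]
[297.4 210.6 297.6 199.4]
[254.4 230.6 239.4 230.6]
[238.1 203.7 256.9 203.4]
[260.6 165.9 286.9 164.6]
[255.6 179.4 278.1 179.4]
[214.4 179.4 229.4 179.4]
[246.9 206.2 230.6 206.6]
[229.3 176.3 215.6 177. ]
```

Run:
```python
from h import *
for n,uv,z,psi in (('w13',(247.8,151.9),.07,24.5),('w14',(246.2,159.5),.1439,22.4),('w8',(246,151.9),.07,33.5)):
    s=pickle.load(open(n+'.pkl','rb'));C=cam('wrist',s);p=np.radians(psi);ex=np.array([np.cos(p),np.sin(p)]);ey=np.array([-ex[1],ex[0]])
    P=bp(C,uv,z)[:2]-s['tool_pos'][:2];print(n,(P@ex).round(4),(P@ey).round(4))
go((.6676,-.1942),22.4,.0851)
```

```text
w13 0.0003 -0.037
w14 0.0011 -0.0382
w8 0.0013 -0.0373
x -0.0038 y -0.0025 z 0.1483 roll -0.0001 t 27.5167 F [-0.4 -0.  -0.5] w 0.136 g 26.81023120880127
```

servo_tool(
  targets=[
    {"hand":1,"x":-0.002,"y":-0.001,"z":0,"roll":0},
    {"hand":1,"x":-0.004,"y":-0.002,"z":0.03,"roll":0},
    {"hand":1,"x":-0.004,"y":-0.002,"z":0.06,"roll":0},
    {"hand":1,"x":-0.004,"y":-0.002,"z":0.08,"roll":0},
    {"hand":1,"x":-0.004,"y":-0.002,"z":0.095,"roll":0},
    {"hand":1,"x":-0.004,"y":-0.002,"z":0.105,"roll":0},
    {"hand":1,"x":-0.004,"y":-0.002,"z":0.11,"roll":0},
    {"hand":1,"x":-0.004,"y":-0.002,"z":0.11,"roll":0},
    {"hand":1,"x":-0.004,"y":-0.002,"z":0.11,"roll":0},
  ],
)

```text
time: 28.27
tool_pos: [0.6668, -0.1937, 0.103]
tcp_rot: [-2.611, 1.747, -0.001]
wrist_force: [0.2, 0.3, -1.5]
width: 0.131
grip_force: 26.8
```

```bash
python3 -c "
from h import *
go((.6676,-.1942),22.4,.0851)"
```

```text
x 0.0016 y -0.0011 z 0.0357 roll 0.0000 t 28.2667 F [ 0.2  0.3 -1.5] w 0.131 g 26.796313226222992
```

servo_tool(
  targets=[
    {"hand":1,"x":0.0015,"y":-0.001,"z":0.005,"roll":0},
    {"hand":1,"x":0.0015,"y":-0.001,"z":0.01,"roll":0},
    {"hand":1,"x":0.0015,"y":-0.001,"z":0.015,"roll":0},
    {"hand":1,"x":0.0015,"y":-0.001,"z":0.02,"roll":0},
    {"hand":1,"x":0.0015,"y":-0.001,"z":0.025,"roll":0},
    {"hand":1,"x":0.0015,"y":-0.001,"z":0.025,"roll":0},
  ],
)

```text
time: 28.77
tool_pos: [0.6668, -0.1939, 0.0894]
tcp_rot: [2.611, -1.747, -0.002]
wrist_force: [-0.5, 1.3, -1.9]
width: 0.138
grip_force: 26.8
```

servo_tool(
  targets=[
    {"hand":1,"x":0,"y":0,"z":0.004,"roll":0},
    {"hand":1,"x":0,"y":0,"z":0.008,"roll":0},
    {"hand":1,"x":0,"y":0,"z":0.01,"roll":0},
    {"hand":1,"x":0,"y":0,"z":0.01,"roll":0},
  ],
)

```text
time: 29.1
tool_pos: [0.6673, -0.194, 0.0852]
tcp_rot: [2.611, -1.747, -0.0]
wrist_force: [-0.3, 0.4, -0.6]
width: 0.132
grip_force: 26.8
```

servo_tool(
  targets=[
    {"hand":0.65,"x":0,"y":0,"z":0,"roll":0},
    {"hand":0.5,"x":0,"y":0,"z":0,"roll":0},
    {"hand":0.2,"x":0,"y":0,"z":0,"roll":0},
    {"hand":0,"x":0,"y":0,"z":0,"roll":0},
    {"hand":0,"x":0,"y":0,"z":0,"roll":0},
    {"hand":0,"x":0,"y":0,"z":-0.04,"roll":0},
    {"hand":0,"x":0,"y":0,"z":-0.1,"roll":0},
    {"hand":0,"x":0,"y":0,"z":-0.16,"roll":0},
    {"hand":0,"x":0,"y":0,"z":-0.2,"roll":0},
    {"hand":0,"x":0,"y":0,"z":-0.2,"roll":0},
  ],
)

```text
time: 29.93
tool_pos: [0.6708, -0.1952, 0.1923]
tcp_rot: [-2.608, 1.746, -0.016]
wrist_force: [0.4, -1.2, 0.8]
width: 0.502
grip_force: 0.0
```

servo_tool(
  targets=[
    {"hand":0,"x":0.04,"y":0.06,"z":-0.02,"roll":0},
    {"hand":0,"x":0.06,"y":0.12,"z":-0.04,"roll":0},
    {"hand":0,"x":0.06,"y":0.18,"z":-0.06,"roll":0},
    {"hand":0,"x":0.06,"y":0.2,"z":-0.1,"roll":0},
    {"hand":0,"x":0.06,"y":0.2,"z":-0.1,"roll":0},
    {"hand":0,"x":0.06,"y":0.2,"z":-0.1,"roll":0},
  ],
)

```text
time: 30.43
tool_pos: [0.5866, -0.2606, 0.2362]
tcp_rot: [-2.609, 1.749, -0.004]
wrist_force: [-0.1, 0.4, -0.1]
width: 0.503
grip_force: 0.0
```

```bash
python3 -c "
from h import *
snap('w15',(60,300,90,410),2.5)"
```

```text
30.4333 [ 0.5866 -0.2606  0.2362] heading -67.67 zaxis [ 0.0027 -0.001  -1.    ] [-0.1  0.4 -0.1] 0.5031045434594494
```

View pics/w15.png

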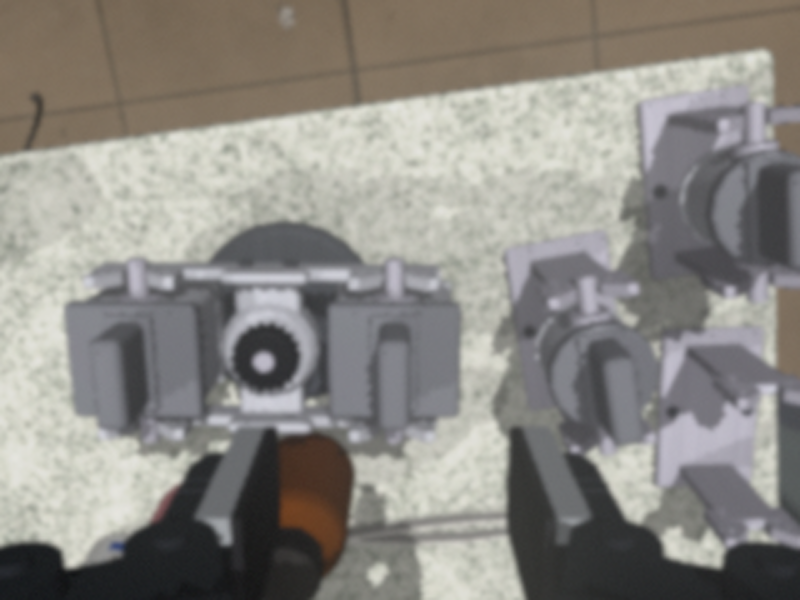

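The picture shows both rectangular buckets level in the rotor, with pins in their slots at (137,275) and (395,275). The round ones hang on stands B, pin at (588,290), and C, pin at (755,125). The hand is clear of everything.

```bash
python3 -c "
from workcell import ticket
print(ticket.finish_job())"
```

```text
the job is handed in; nothing more can be done
None
```

I handed the job in at about 30 s of the 112 s. Both rectangular buckets hang in the rotor and both round ones on stands B and C; the last wrist picture shows all four seated and plumb, but the hand-in returned no verdict.

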